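# Set the slotted sample carrier to its mark and load the cast samples

## Robot

A 7-joint arm with a two-finger parallel gripper is mounted at the origin on the work surface. World frame = base frame: x ahead of the robot, y to its left, z up, the work surface at z = 0. Lengths are in m, angles in rad, forces in N, time in s.
With the tool pointing down it reaches from about 0.4 to 0.875 m from the base axis. Payload 6.5 kg.
Tool frame: the origin (TCP) lies on the centre line of the jaws, within the pads' length; the fingertips stand 14 mm ahead of it and the grasp point (between the pads) lies 5 mm behind it; y points along the fingers, x is the direction in which the jaws open and shut, and the axes are right-handed (so a half turn about y gives the same grasp; the last joint's range is limited). The gripper opens to 88 mm and grips with 3 to 60 N. Pads are 18 mm wide; open, the fingers measure 123 mm over their backs; the gripper's body (75 mm by 187 mm) begins 45 mm behind the grasp point.
Start: joints at [-1.31, 0.536, -0.004, 1.538, 0.003, 1.067, -0.071], TCP at [0.209, 0.616, 0.253] pointing down, gripper open.
Joint ranges: [-2.7, 2.7], [-0.37, 2.16], [-1.27, 1.26], [0.24, 2.4], [-1.31, 4.45], [0.19, 1.91], [-2.76, 2.76]. Speed limits (rad/s): [2.39, 2.39, 3.14, 3.14, 3.14, 3.14, 3.14].

## Interface

Orientations are given as a 3x3 rotation matrix whose columns are the frame's x, y, z axes.
In Python, from workcell import arm, eyes gives the robot as it stands.
- The arm moves only by the tool arm_command, never from a script. Its argument "deltas" is a list of rows, each an object of numbers: "tx", "ty", "tz": the shift along the tool's x, y, z in units of 25 mm (1.0 is 25 mm); "wx", "wy", "wz": the turn, a rotation vector about the tool's x, y, z in units of 10 degrees (1.0 is 10 degrees). In form: [{"tx": .., "ty": .., "tz": .., "wx": .., "wy": .., "wz": ..}, ...]. A call has 1 to 20 rows; each row shifts and turns the commanded pose from where the row before left it, along the tool's axes as they then stand; what a row does not reach is not made up. A row lasts 1/8 s, in which the tool goes at most 62.5 mm and 10.7 degrees, less where a joint would pass 70% of its speed; a pose out of reach is approached as far as the arm can. A call is refused whole if a number of a shift passes 1 or a number of a turn 1, either way. A call with a gripper value outside its range is refused whole. "jaw" is the finger opening in mm, from 0 to 88.1, set as the call begins (left out, the last holds). The fingers move at their own pace and stop on an object; the grip force is fixed at half the most. Time passes only in rows, so rows that do not move let the fingers close. It gives the time, the measured TCP pose, the force and the opening at its end, in the units of the state.
- arm.read_state(): the state, without advancing time (a new reading comes with each control period).
- eyes.snapshot(name): name is "scene" or "top" or "wrist"; returns a dict with "color" (400x640x3 uint8, red, green, blue), "depth" (400x640 float32, m along the optical axis (not along the pixel's ray), 0 where there is no reading), "camera_matrix" (3x3 intrinsics, pixels), "extrinsics" (4x4, takes a point from world to camera coordinates). Camera axes: x right, y up, looking along -z (the intrinsics and any distortion apply to the point x, -y, -z); pixel columns grow to the right and rows downward; lengths in m; the calibration is good to about 2 mm. A picture is of the moment at which its call begins.
- arm.close_job(): hands the job in, once; it reports no verdict.
The state is a dict: "clock": time; "joint_positions": joint angles; "qvel": joint speeds; "joint_efforts": joint torques, N m; "ee_pos": TCP position; "orientation": TCP orientation; "wrist_force": force on the tool from outside, world axes, zero at the start; "torque": the same for the moment, N m; "grip_width": finger opening in m.
Only numpy, scipy, OpenCV 4.12 (cv2) and the standard library are available. Lean on these libraries where they do the work, as an engineer would, in place of code of your own. Each camera call takes 0.05 s, during which the arm holds its last target.

## Task

Slide the slotted sample carrier until its index line stands exactly opposite the tip of the white marker, then turn both clamp knobs clockwise until tight. Then load every cast sample, those in the casting mould and the two on the spinning microscope stage, into the carrier's nests, one to a nest in any order, stone face up and fully down. Leave the carrier at its mark and clamped, and do not disturb the other things on the table.

Things in the scene. Friction and masses are not known exactly. Their poses are not given: they have to be found in the camera images.
- carrier (a joint): slide of the aluminium carrier plate along y of the dark bed under it, m, -0.035 to 0.035, 0 mid-travel. Plate 150 (x) x 280 (y) x 12 mm, top 24 mm above the table; six nests in a row along y, 46 mm apart; two slots along y behind them take the clamp studs. Sliding takes about 6 N, clamped or not; it stays where left
- tab (a point): top centre of the dark steel grip tab on the carrier between the clamps: 36 mm along x, 14 mm along y, 34 mm tall above the plate, top 58 mm above the table. Moves with the carrier. Its axes are those of the fixed dark bed plate (190 x 340 x 12 mm): x from the nest row to the clamps (75 mm on), y along the slide, z up
- index (a point): end of the short black index line in the middle of the carrier's edge opposite the clamp side, at the top of the edge (24 mm above the table); moves with the carrier
- marker: small white wedge fixed to the bed, 25 mm long, 10 mm high, 14 mm broad with a 3 mm wide tip. Origin at the tip, 12 mm above the table, 3.5 mm short of the carrier edge that has the index line; x points at the carrier, y along the slide. The carrier is at the mark when the index line has the same y as the tip in this frame
- mould: white casting mould block, 130 x 130 x 22 mm, fixed. Origin at the centre of its underside. Four open round cavities, 37.5 mm across and 10 mm deep, at x = +-34 mm, y = +-34 mm in its frame; a cast sample stands 18 mm proud of the mould's top
- stage_foot: fixed foot of the round black microscope stage; origin on the table on the axis of the stage. The stage is a disc of 100 mm radius, its top 40 mm above the table, and spins freely at the lightest touch
- clamp_a (a joint): turn of the black clamp knob on the +y side of the bed (y = +95 mm), rad: loose near 0, grows as the knob is turned clockwise seen from above, tight against its stop at 1.4 (anything over 1.15 is tight). Turning takes about 0.12 N m; it stays where left
- clamp_a_grip (a point): on that knob's axis at the top of its wing, 62 mm above the table. The wing is a bar 44 mm long, 12 mm thick and 24 mm tall; its length lies along this point's x axis, which turns with the knob. The knob does not move with the carrier
- clamp_b (a joint): turn of the black clamp knob on the -y side of the bed (y = -95 mm), rad: loose near 0, grows as the knob is turned clockwise seen from above, tight against its stop at 1.4 (anything over 1.15 is tight). Turning takes about 0.12 N m; it stays where left
- clamp_b_grip (a point): on that knob's axis at the top of its wing, 62 mm above the table. The wing is a bar 44 mm long, 12 mm thick and 24 mm tall; its length lies along this point's x axis, which turns with the knob. The knob does not move with the carrier
- nest0 (a point): centre of the inner floor of a round nest, 38 mm across and 8 mm deep, dark-floored, with a 1.5 mm chamfer, in the top of the carrier; the rim is 8 mm above this point. Nest 0 of 0 to 5 counted along bed +y; it moves with the carrier. A seated sample's origin lies at this point
- nest1 (a point): centre of the inner floor of a round nest, 38 mm across and 8 mm deep, dark-floored, with a 1.5 mm chamfer, in the top of the carrier; the rim is 8 mm above this point. Nest 1 of 0 to 5 counted along bed +y; it moves with the carrier. A seated sample's origin lies at this point
- nest2 (a point): centre of the inner floor of a round nest, 38 mm across and 8 mm deep, dark-floored, with a 1.5 mm chamfer, in the top of the carrier; the rim is 8 mm above this point. Nest 2 of 0 to 5 counted along bed +y; it moves with the carrier. A seated sample's origin lies at this point
- nest3 (a point): centre of the inner floor of a round nest, 38 mm across and 8 mm deep, dark-floored, with a 1.5 mm chamfer, in the top of the carrier; the rim is 8 mm above this point. Nest 3 of 0 to 5 counted along bed +y; it moves with the carrier. A seated sample's origin lies at this point
- nest4 (a point): centre of the inner floor of a round nest, 38 mm across and 8 mm deep, dark-floored, with a 1.5 mm chamfer, in the top of the carrier; the rim is 8 mm above this point. Nest 4 of 0 to 5 counted along bed +y; it moves with the carrier. A seated sample's origin lies at this point
- nest5 (a point): centre of the inner floor of a round nest, 38 mm across and 8 mm deep, dark-floored, with a 1.5 mm chamfer, in the top of the carrier; the rim is 8 mm above this point. Nest 5 of 0 to 5 counted along bed +y; it moves with the carrier. A seated sample's origin lies at this point
- cast0: cast sample: grey resin cylinder, 34 mm diameter, 30 mm tall, 55 g (up to 30 % more or less), with a red-brown stone disc showing in its top face. Origin at the centre of its underside, z up its axis. Starts in a cavity of the mould; may be absent (state None)
- cast1: cast sample: grey resin cylinder, 34 mm diameter, 30 mm tall, 55 g (up to 30 % more or less), with a red-brown stone disc showing in its top face. Origin at the centre of its underside, z up its axis. Starts in a cavity of the mould; may be absent (state None)
- cast2: cast sample: grey resin cylinder, 34 mm diameter, 30 mm tall, 55 g (up to 30 % more or less), with a red-brown stone disc showing in its top face. Origin at the centre of its underside, z up its axis. Starts in a cavity of the mould; may be absent (state None)
- cast3: cast sample: grey resin cylinder, 34 mm diameter, 30 mm tall, 55 g (up to 30 % more or less), with a red-brown stone disc showing in its top face. Origin at the centre of its underside, z up its axis. Starts in a cavity of the mould; may be absent (state None)
- cast4: cast sample: grey resin cylinder, 34 mm diameter, 30 mm tall, 55 g (up to 30 % more or less), with a red-brown stone disc showing in its top face. Origin at the centre of its underside, z up its axis. Starts standing on the freely spinning stage, off its centre
- cast5: cast sample: grey resin cylinder, 34 mm diameter, 30 mm tall, 55 g (up to 30 % more or less), with a red-brown stone disc showing in its top face. Origin at the centre of its underside, z up its axis. Starts standing on the freely spinning stage, off its centre
- oil: small amber glass dropper-type bottle with black cap, 32 mm across, 70 mm tall; bystander
- driver: screwdriver lying flat, 170 mm long; bystander
There are look-alikes about, which are no part of the job. Leave any blue look-alike of the cast2 alone.

How it is judged:
By the outcome, as a careful person would: the job done as asked, in the order asked, and still so for the second after the job is handed in, with the robot touching nothing.
Of cast0, cast1, cast2, cast3 only 2 to 4 are there at a start; the rules pass over those that are not, and their reading is None.
At some moment in a run one of cast4, cast5 may be knocked a few centimetres aside while the robot is not near it.
Once in a run the grip may slacken for a moment while it holds something.
It also fails if it takes over 210 s, if anything falls off the work surface, if the arm or the gripper's body presses on something with over 40 N, if the wrist force passes 120 N, or if a joint passes its speed limit or range.

## Working session

There is one attempt and no reset: what is moved stays moved. The work goes in short steps, Python scripts to look and compute and a tool call to move; the robot and the scene stay as the last step left them, time stands still between calls to the robot, and variables do not carry over. Pictures are saved under pics/ and viewed, and the job is handed in when it is done.

Besides the shell and the picture viewer there is one more tool, called by a JSON object that holds its "fn" and its "kwargs". arm_command: Moves the arm, as the interface text tells. Its arguments: {"type":"object","properties":{"deltas":{"type":"array"},"jaw":{"type":"number"}},"required":["deltas"]}

```bash
ls; mkdir -p pics; cat > h.py <<'E'
import numpy as np, cv2
from workcell import arm, eyes
def snap(n,fn=None):
    s=eyes.snapshot(n)
    if fn: cv2.imwrite('pics/'+fn,s['color'][:,:,::-1])
    np.savez('last_%s.npz'%n,**s)
    return s
def px2w(s,u,v,z=None):
    K=s['camera_matrix'];E=s['extrinsics']
    R=E[:3,:3];t=E[:3,3];c=-R.T@t
    d=np.array([(u-K[0,2])/K[0,0],-(v-K[1,2])/K[1,1],-1.])
    dw=R.T@d
    if z is None:
        return c+dw*s['depth'][int(round(v)),int(round(u))]
    return c+dw*(z-c[2])/dw[2]
def w2px(s,p):
    K=s['camera_matrix'];E=s['extrinsics']
    q=E[:3,:3]@np.asarray(p)+E[:3,3]
    return np.array([K[0,0]*q[0]/-q[2]+K[0,2],K[1,1]*(-q[1])/-q[2]+K[1,2]])
E
python3 - <<'E'
from h import *
np.set_printoptions(precision=4,suppress=True)
for n in ['scene','top','wrist']:
    s=snap(n,n+'0.png'); print(n,[k for k in s], s['camera_matrix'],s['extrinsics'])
print(arm.read_state())
E
```

```text
pics
scene ['color', 'depth', 'camera_matrix', 'extrinsics'] [[433.43     0.     319.9255]
 [  0.     433.43   200.4948]
 [  0.       0.       1.    ]] [[ 0.3483  0.9373 -0.0112 -0.2024]
 [-0.7738  0.2943  0.561   0.3923]
 [ 0.5291 -0.1867  0.8278 -1.721 ]
 [ 0.      0.      0.      1.    ]]
top ['color', 'depth', 'camera_matrix', 'extrinsics'] [[416.3967   0.     317.8562]
 [  0.     416.3967 195.5088]
 [  0.       0.       1.    ]] [[-0.0054 -1.     -0.0006  0.0182]
 [ 0.992  -0.0054  0.1263 -0.5478]
 [-0.1263  0.0001  0.992  -0.9955]
 [ 0.      0.      0.      1.    ]]
wrist ['color', 'depth', 'camera_matrix', 'extrinsics'] [[335.2846   0.     320.686 ]
 [  0.     335.2846 204.2459]
 [  0.       0.       1.    ]] [[ 0.3208  0.9471 -0.0017 -0.6494]
 [-0.9143  0.3092 -0.2615  0.0372]
 [-0.2472  0.0855  0.9652 -0.3894]
 [ 0.      0.      0.      1.    ]]
{'clock': 0.15, 'joint_positions': array([-1.3102,  0.537 , -0.0044,  1.5387,  0.0026,  1.0673, -0.0712]), 'qvel': array([ 0.0001, -0.0031,  0.0009, -0.005 , -0.0007,  0.0005,  0.0008]), 'joint_efforts': array([  0.0002, -57.1325,   0.9912, -25.183 ,  -0.0561,   0.0151,
         0.0001]), 'ee_pos': array([0.2085, 0.6152, 0.252 ]), 'orientation': array([[ 0.321 , -0.0003, -0.9471],
       [ 0.9471, -0.0013,  0.321 ],
       [-0.0013, -1.    , -0.0001]]), 'wrist_force': array([-0.6068,  0.0825, -0.232 ]), 'torque': array([0.0193, 0.0389, 0.0575]), 'grip_width': 0.08827956947010179}
```

View pictures.

View pics/scene0.png

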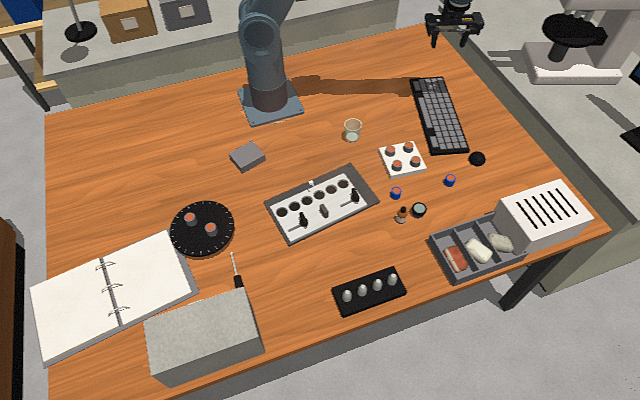

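View pics/top0.png

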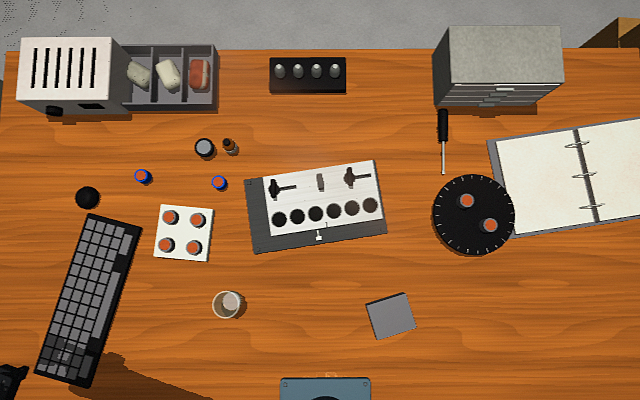

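View pics/wrist0.png

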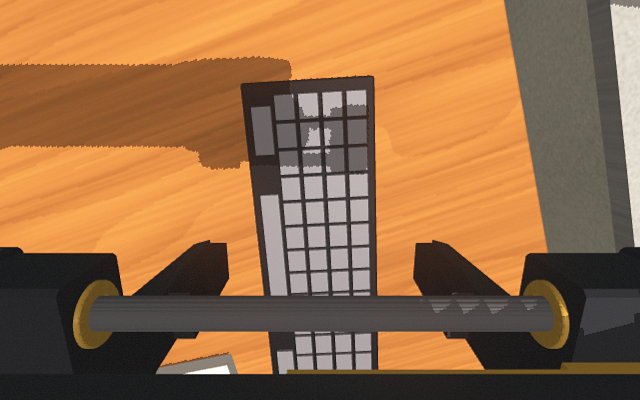

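```bash
python3 - <<'E'
from h import *
np.set_printoptions(precision=4,suppress=True)
s=dict(np.load('last_top.npz'))
im=s['color'][:,:,::-1]
c=im[140:270,235:400]; cv2.imwrite('pics/c1.png',cv2.resize(c,None,fx=4.5,fy=4.5,interpolation=cv2.INTER_CUBIC))
for n,u,v,z in [('m1',170,216,.04),('m2',197,219,.04),('m3',165,244,.04),('m4',194,246,.04),('s1',467,200,.07),('s2',490,225,.07),('stage',473,215,.04),('tip',319,231,.012),('idx',326,224,.024),('ka',280,188,.062),('kb',352,176,.062),('tab',321,182,.058)]:
    print(n,px2w(s,u,v,z),px2w(s,u,v))
E
```

```text
m1 [0.4987 0.3773 0.04  ] [0.4985 0.3767 0.0415]
m2 [0.491 0.311 0.04 ] [0.491  0.311  0.0399]
m3 [0.4307 0.3867 0.04  ] [0.4306 0.3862 0.0416]
m4 [0.4255 0.3162 0.04  ] [0.4254 0.3152 0.0434]
s1 [ 0.5307 -0.3404  0.07  ] [ 0.5311 -0.3416  0.0666]
s2 [ 0.4708 -0.3918  0.07  ] [ 0.4709 -0.3923  0.0688]
stage [ 0.4971 -0.364   0.04  ] [ 0.4973 -0.3652  0.0368]
tip [0.4613 0.0129 0.012 ] [0.4611 0.0129 0.015 ]
idx [ 0.478  -0.0045  0.024 ] [ 0.4779 -0.0045  0.0249]
ka [0.5632 0.1066 0.062 ] [0.5709 0.1114 0.0096]
kb [ 0.5916 -0.0677  0.062 ] [ 0.5963 -0.0699  0.0355]
tab [0.578  0.0075 0.058 ] [0.578  0.0075 0.0577]
```

View pics/c1.png

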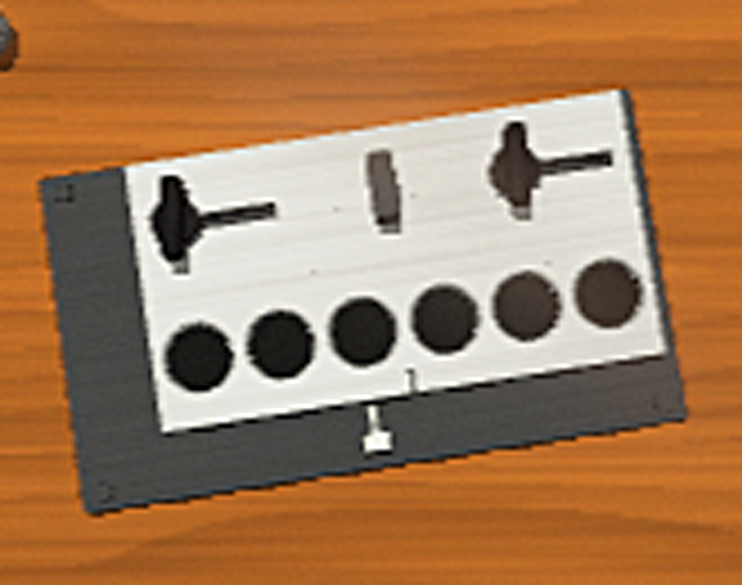

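```bash
cat >> h.py <<'E'
np.set_printoptions(precision=4,suppress=True)
def go(target,yaw=None):
    """target world TCP, yaw deg of tool x; prints deltas total in units: rotation first, then translation in rotated frame"""
    st=arm.read_state(); R=st['orientation']; p=st['ee_pos']
    cy=np.degrees(np.arctan2(R[1,0],R[0,0]))
    if yaw is None: yaw=cy
    d=(yaw-cy+180)%360-180
    a=np.radians(yaw); x=np.array([np.cos(a),np.sin(a),0]); y=np.array([0,0,-1.]); z=np.cross(x,y)
    D=np.asarray(target)-p
    n=np.array([D@x,D@y,D@z])/.025
    print('yaw now %.2f wy total %.3f (world dz rot %.1f); t units %s ; clock %.2f'%(cy,-d/10,d,np.round(n,3),st['clock']), 'pos',p)
E
python3 - <<'E'
from h import *
s=dict(np.load('last_wrist.npz'))
E=s['extrinsics'];c=-E[:3,:3].T@E[:3,3]
st=arm.read_state();R=st['orientation']
print(R.T@(c-st['ee_pos']), R.T@(-E[2,:3]), R.T@E[0,:3])
go([0.47,0.08,0.25],99.3)
E
```

```text
[ 0.0004 -0.1325  0.0661] [-0.0003  0.9652 -0.2614] [1.     0.0004 0.0002]
yaw now 71.28 wy total -2.802 (world dz rot 28.0); t units [-22.815   0.081  -6.862] ; clock 0.15 pos [0.2085 0.6152 0.252 ]
```

{"fn": "arm_command", "kwargs": {"deltas": [{"wy": -0.9}, {"wy": -1}, {"wy": -0.9}, {"tx": -1, "tz": -0.3}, {"tx": -1, "tz": -0.3}, {"tx": -1, "tz": -0.3}, {"tx": -1, "tz": -0.3}, {"tx": -1, "tz": -0.3}, {"tx": -1, "tz": -0.3}, {"tx": -1, "tz": -0.3}, {"tx": -1, "tz": -0.3}, {"tx": -1, "tz": -0.3}, {"tx": -1, "tz": -0.3}, {"tx": -1, "tz": -0.3}, {"tx": -1, "tz": -0.3}, {"tx": -1, "tz": -0.3}, {"tx": -1, "tz": -0.3}, {"tx": -1, "tz": -0.3}, {"tx": -1, "tz": -0.3}, {"tx": -1, "tz": -0.3}]}}

```text
invalid input
```

{"fn": "arm_command", "kwargs": {"deltas": [{"tx": -1, "tz": -0.3}, {"tx": -1, "tz": -0.3}, {"tx": -1, "tz": -0.3}, {"tx": -1, "tz": -0.3}, {"tx": -1, "tz": -0.3}, {"tx": -0.8, "tz": -0.3}, {}]}}

```text
invalid input
```

```bash
python3 - <<'E'
from h import *
s=snap('wrist','w1.png'); go([0.5,0.05,.2])
E
```

```text
yaw now 71.28 wy total -0.000 (world dz rot 0.0); t units [-17.673   2.087 -18.298] ; clock 0.20 pos [0.2086 0.6153 0.2522]
```

View pics/w1.png

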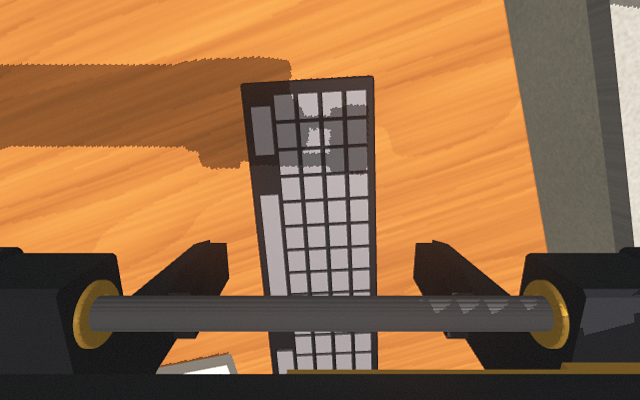

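{"fn": "arm_command", "kwargs": {"deltas": [{"tx": 0, "ty": 0, "tz": 0, "wx": 0, "wy": -0.9, "wz": 0}, {"tx": 0, "ty": 0, "tz": 0, "wx": 0, "wy": -1, "wz": 0}, {"tx": 0, "ty": 0, "tz": 0, "wx": 0, "wy": -0.9, "wz": 0}]}}

```text
clock: 0.57
ee_pos: [0.2086, 0.6154, 0.2525]
orientation: [[-0.167, -0.0, -0.986], [0.986, -0.0, -0.167], [-0.0, -1.0, 0.0]]
wrist_force: [0.3, 0.2, -0.5]
grip_width: 0.0879
```

{"fn": "arm_command", "kwargs": {"deltas": [{"tx": -1, "ty": 0, "tz": -0.3, "wx": 0, "wy": 0, "wz": 0}, {"tx": -1, "ty": 0, "tz": -0.3, "wx": 0, "wy": 0, "wz": 0}, {"tx": -1, "ty": 0, "tz": -0.3, "wx": 0, "wy": 0, "wz": 0}, {"tx": -1, "ty": 0, "tz": -0.3, "wx": 0, "wy": 0, "wz": 0}, {"tx": -1, "ty": 0, "tz": -0.3, "wx": 0, "wy": 0, "wz": 0}, {"tx": -1, "ty": 0, "tz": -0.3, "wx": 0, "wy": 0, "wz": 0}, {"tx": -1, "ty": 0, "tz": -0.3, "wx": 0, "wy": 0, "wz": 0}, {"tx": -1, "ty": 0, "tz": -0.3, "wx": 0, "wy": 0, "wz": 0}, {"tx": -1, "ty": 0, "tz": -0.3, "wx": 0, "wy": 0, "wz": 0}, {"tx": -1, "ty": 0, "tz": -0.3, "wx": 0, "wy": 0, "wz": 0}, {"tx": -1, "ty": 0, "tz": -0.3, "wx": 0, "wy": 0, "wz": 0}, {"tx": -1, "ty": 0, "tz": -0.3, "wx": 0, "wy": 0, "wz": 0}, {"tx": -1, "ty": 0, "tz": -0.3, "wx": 0, "wy": 0, "wz": 0}, {"tx": -1, "ty": 0, "tz": -0.3, "wx": 0, "wy": 0, "wz": 0}, {"tx": -1, "ty": 0, "tz": -0.3, "wx": 0, "wy": 0, "wz": 0}, {"tx": -1, "ty": 0, "tz": -0.3, "wx": 0, "wy": 0, "wz": 0}, {"tx": -1, "ty": 0, "tz": -0.3, "wx": 0, "wy": 0, "wz": 0}, {"tx": -1, "ty": 0, "tz": -0.3, "wx": 0, "wy": 0, "wz": 0}, {"tx": -1, "ty": 0, "tz": -0.3, "wx": 0, "wy": 0, "wz": 0}, {"tx": -1, "ty": 0, "tz": -0.3, "wx": 0, "wy": 0, "wz": 0}]}}

```text
clock: 3.08
ee_pos: [0.4375, 0.1455, 0.2527]
orientation: [[-0.161, -0.0, -0.987], [0.987, -0.0, -0.161], [-0.0, -1.0, 0.0]]
wrist_force: [0.2, 0.1, -1.1]
grip_width: 0.0877
```

{"fn": "arm_command", "kwargs": {"deltas": [{"tx": -1, "ty": 0, "tz": -0.3, "wx": 0, "wy": 0, "wz": 0}, {"tx": -1, "ty": 0, "tz": -0.3, "wx": 0, "wy": 0, "wz": 0}, {"tx": -0.8, "ty": 0, "tz": -0.3, "wx": 0, "wy": 0, "wz": 0}, {"tx": 0, "ty": 0, "tz": 0, "wx": 0, "wy": 0, "wz": 0}, {"tx": 0, "ty": 0, "tz": 0, "wx": 0, "wy": 0, "wz": 0}]}}

```text
clock: 3.7
ee_pos: [0.4703, 0.0818, 0.2526]
orientation: [[-0.162, -0.0, -0.987], [0.987, 0.0, -0.162], [0.0, -1.0, 0.0]]
wrist_force: [-0.9, -0.5, -0.1]
grip_width: 0.0881
```

```bash
python3 - <<'E'
from h import *
s=snap('wrist','w2.png'); go([0.5,0.05,.2])
E
```

```text
yaw now 99.36 wy total -0.000 (world dz rot 0.0); t units [-1.454  2.105 -0.966] ; clock 3.75 pos [0.4703 0.0819 0.2526]
```

View pics/w2.png

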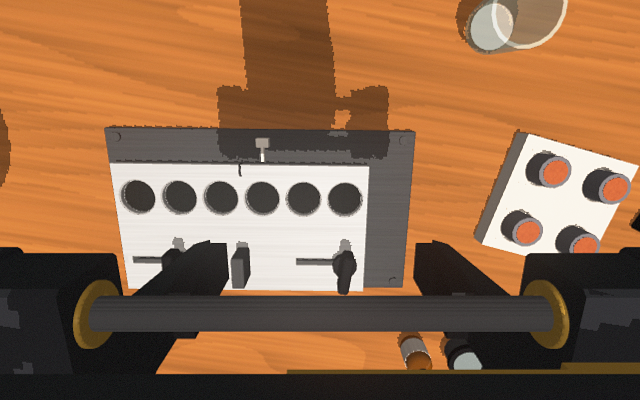

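```bash
python3 - <<'E'
from h import *
s=dict(np.load('last_wrist.npz'))
im=s['color'][:,:,::-1].copy()
cv2.imwrite('pics/c2.png',cv2.resize(im[120:300,95:425],None,fx=2.4,fy=2.4,interpolation=cv2.INTER_CUBIC))
g=cv2.cvtColor(im,cv2.COLOR_BGR2GRAY)
m=((g<110)).astype(np.uint8); 
m2=np.zeros_like(m); m2[174:220,112:368]=m[174:220,112:368]
n,l,st,ce=cv2.connectedComponentsWithStats(m2)
P=[]
for i in range(1,n):
    if st[i,4]>300:
        cs,_=cv2.findContours((l==i).astype(np.uint8),0,cv2.CHAIN_APPROX_NONE)
        (u,v),ax,an=cv2.fitEllipse(cs[0]); w=px2w(s,u,v,.024); P.append(w[:2]); print(u,v,ax,w)
P=np.array(P); d=np.diff(P,axis=0); print(np.linalg.norm(d,axis=1))
P=P[np.argsort(P[:,1])]
f=np.polyfit(np.arange(len(P)),P,1); print(f, np.linalg.norm(f[0]), np.degrees(np.arctan2(-f[0,0],f[0,1])))
for n,u,v,z in [('tip',262,161.5,.012),('idx',240,164,.024)]: print(n,px2w(s,u,v,z))
E
```

```text
137.79002380371094 196.19525146484375 (29.323762893676758, 34.12234115600586) [ 0.5253 -0.1146  0.024 ]
179.44064331054688 196.63906860351562 (29.8455867767334, 33.2202262878418) [ 0.5183 -0.0691  0.024 ]
220.8995361328125 197.183837890625 (30.155227661132812, 32.43024826049805) [ 0.5115 -0.0237  0.024 ]
262.0478210449219 197.41995239257812 (30.46099281311035, 32.074615478515625) [0.5044 0.0214 0.024 ]
303.4591369628906 197.8256378173828 (30.54247283935547, 31.47810173034668) [0.4974 0.0668 0.024 ]
344.2832946777344 198.34683227539062 (30.585298538208008, 31.896648406982422) [0.4906 0.1117 0.024 ]
[0.0461 0.0459 0.0456 0.046  0.0453]
[[-0.007   0.0453]
 [ 0.5253 -0.1144]] 0.04580062227571719 8.729617696073026
tip [0.4667 0.0149 0.012 ]
idx [ 0.4713 -0.0064  0.024 ]
```

View pics/c2.png

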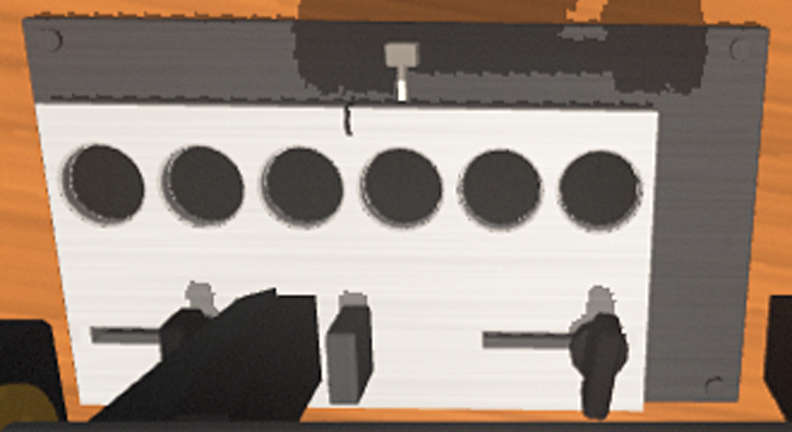

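```bash
python3 - <<'E'
from h import *
go([0.581,0.0097,.048],98.7)
E
```

```text
yaw now 99.36 wy total 0.066 (world dz rot -0.7); t units [-3.526  8.185 -3.942] ; clock 3.75 pos [0.4703 0.0819 0.2526]
```

{"fn": "arm_command", "kwargs": {"deltas": [{"tx": 0, "ty": 0, "tz": 0, "wx": 0, "wy": 0.066, "wz": 0}, {"tx": -0.9, "ty": 0.5, "tz": -1, "wx": 0, "wy": 0, "wz": 0}, {"tx": -0.9, "ty": 0.5, "tz": -1, "wx": 0, "wy": 0, "wz": 0}, {"tx": -0.9, "ty": 0.5, "tz": -1, "wx": 0, "wy": 0, "wz": 0}, {"tx": -0.83, "ty": 0.5, "tz": -0.94, "wx": 0, "wy": 0, "wz": 0}, {"tx": 0, "ty": 1, "tz": 0, "wx": 0, "wy": 0, "wz": 0}, {"tx": 0, "ty": 1, "tz": 0, "wx": 0, "wy": 0, "wz": 0}, {"tx": 0, "ty": 0, "tz": 0, "wx": 0, "wy": 0, "wz": 0}, {"tx": 0, "ty": 0, "tz": 0, "wx": 0, "wy": 0, "wz": 0}], "jaw": 50}}

```text
clock: 4.88
ee_pos: [0.5819, 0.0087, 0.1536]
orientation: [[-0.15, 0.001, -0.989], [0.989, 0.0, -0.15], [-0.0, -1.0, -0.001]]
wrist_force: [0.2, 1.0, 0.6]
grip_width: 0.0501
```

```bash
python3 - <<'E'
from h import *
s=snap('wrist','w3.png'); go([0.581,0.0097,.048],98.7)
E
```

```text
yaw now 98.63 wy total -0.007 (world dz rot 0.1); t units [0.046 4.236 0.038] ; clock 4.92 pos [0.5821 0.0087 0.1539]
```

View pics/w3.png

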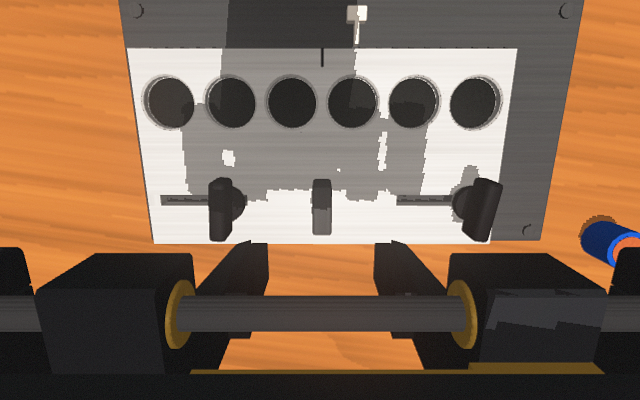

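```bash
python3 - <<'E'
from h import *
s=dict(np.load('last_wrist.npz'))
im=s['color'][:,:,::-1].copy()
cv2.imwrite('pics/c3.png',cv2.resize(im[0:80,280:400],None,fx=6,fy=6,interpolation=cv2.INTER_CUBIC))
cv2.imwrite('pics/c4.png',cv2.resize(im[160:250,190:520],None,fx=2.4,fy=2.4,interpolation=cv2.INTER_CUBIC))
d=s['depth']
# points with world height 58-66mm
v,u=np.mgrid[0:400,0:640]
K=s['camera_matrix'];E=s['extrinsics'];R=E[:3,:3];c=-R.T@E[:3,3]
r=np.stack([(u-K[0,2])/K[0,0],-(v-K[1,2])/K[1,1],-np.ones_like(u)],-1)*d[...,None]
W=r@R+c
m=((W[...,2]>.052)&(W[...,2]<.068)&(v<242)&(d>0)).astype(np.uint8)
n,l,st,ce=cv2.connectedComponentsWithStats(m)
for i in range(1,n):
    if st[i,4]>60:
        p=W[l==i]; p2=p[:,:2]; rc=cv2.minAreaRect((p2*1e3).astype(np.float32)); print(st[i],p.mean(0),np.percentile(p[:,2],[5,50,95]),rc)
E
```

```text
[ 208  180   21   62 1195] [ 0.5923 -0.0623  0.061 ] [0.0544 0.062  0.0634] ((593.8467407226562, -63.44855499267578), (43.370147705078125, 12.511211395263672), 5.031250953674316)
[ 467  180   36   62 1354] [0.5646 0.122  0.0605] [0.0536 0.0618 0.0633] ((565.7635498046875, 123.84811401367188), (43.75453186035156, 12.540179252624512), 0.8605934977531433)
[312 185  20  51 981] [0.5822 0.0093 0.0583] [0.0566 0.0584 0.0595] ((583.0308227539062, 9.503684043884277), (36.0305290222168, 13.818400382995605), 8.529791831970215)
```

View pics/c3.png

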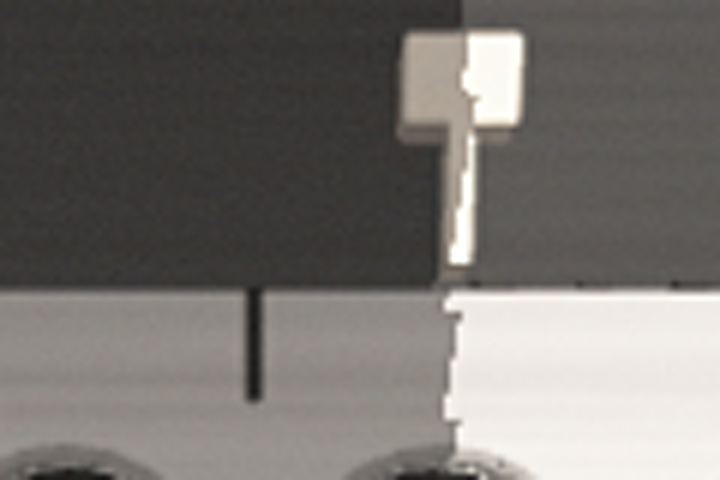

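View pics/c4.png

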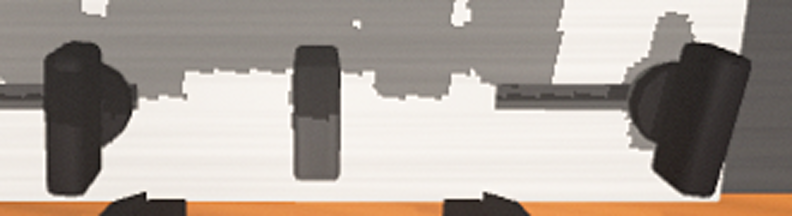

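```bash
python3 - <<'E'
from h import *
s=dict(np.load('last_wrist.npz'))
a=np.radians(8.53); yb=np.array([-np.sin(a),np.cos(a),0])
i=px2w(s,322.4,48.2,.024)
for u,v,z in [(356.75,44,.022),(356.3,46.8,.012)]:
    t=px2w(s,u,v,z); print(t,i,(t-i)@yb)
go([0.583,0.0095,.048],98.53)
E
```

```text
[0.465  0.0173 0.022 ] [ 0.4718 -0.0068  0.024 ] 0.024814955565014327
[0.465 0.018 0.012] [ 0.4718 -0.0068  0.024 ] 0.02551921146449602
yaw now 98.63 wy total 0.010 (world dz rot -0.1); t units [ 0.026  4.236 -0.04 ] ; clock 4.92 pos [0.5821 0.0087 0.1539]
```

{"fn": "arm_command", "kwargs": {"deltas": [{"tx": 0.02, "ty": 1, "tz": -0.04, "wx": 0, "wy": 0, "wz": 0}, {"tx": 0, "ty": 1, "tz": 0, "wx": 0, "wy": 0, "wz": 0}, {"tx": 0, "ty": 1, "tz": 0, "wx": 0, "wy": 0, "wz": 0}, {"tx": 0, "ty": 0.8, "tz": 0, "wx": 0, "wy": 0, "wz": 0}, {"tx": 0, "ty": 0.43, "tz": 0, "wx": 0, "wy": 0, "wz": 0}, {"tx": 0, "ty": 0, "tz": 0, "wx": 0, "wy": 0, "wz": 0}]}}

```text
clock: 5.68
ee_pos: [0.5822, 0.009, 0.0468]
orientation: [[-0.15, -0.001, -0.989], [0.989, -0.0, -0.15], [0.0, -1.0, 0.001]]
wrist_force: [0.1, -0.0, 0.1]
grip_width: 0.0501
```

{"fn": "arm_command", "kwargs": {"deltas": [{"tx": 0, "ty": 0, "tz": 0, "wx": 0, "wy": 0, "wz": 0}, {"tx": 0, "ty": 0, "tz": 0, "wx": 0, "wy": 0, "wz": 0}, {"tx": 0, "ty": 0, "tz": 0, "wx": 0, "wy": 0, "wz": 0}, {"tx": 0, "ty": 0, "tz": 0, "wx": 0, "wy": 0, "wz": 0}, {"tx": 0, "ty": 0, "tz": 0, "wx": 0, "wy": 0, "wz": 0}, {"tx": 0, "ty": 0, "tz": 0, "wx": 0, "wy": 0, "wz": 0}], "jaw": 5}}

```text
clock: 6.42
ee_pos: [0.5825, 0.0092, 0.0473]
orientation: [[-0.15, 0.0, -0.989], [0.989, 0.0, -0.15], [0.0, -1.0, -0.0]]
wrist_force: [-0.9, 0.9, 4.2]
grip_width: 0.0137
```

```bash
python3 - <<'E'
from h import *
s=snap('wrist','w4.png'); go([0.583,0.0095,.048],98.53)
E
```

```text
yaw now 98.62 wy total 0.009 (world dz rot -0.1); t units [ 0.008 -0.03  -0.023] ; clock 6.47 pos [0.5825 0.0092 0.0472]
```

View pics/w4.png

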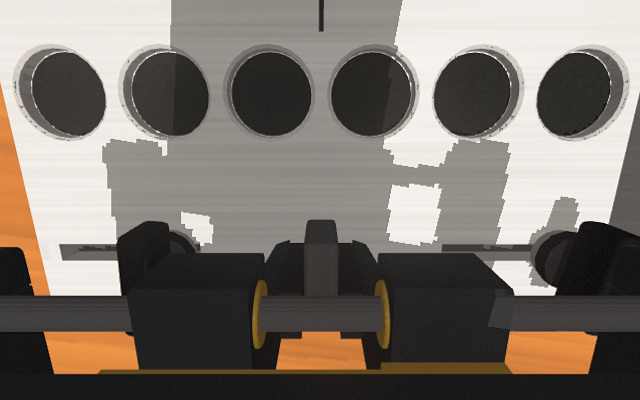

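{"fn": "arm_command", "kwargs": {"deltas": [{"tx": 0.25, "ty": 0, "tz": 0, "wx": 0, "wy": 0, "wz": 0}, {"tx": 0.25, "ty": 0, "tz": 0, "wx": 0, "wy": 0, "wz": 0}, {"tx": 0.25, "ty": 0, "tz": 0, "wx": 0, "wy": 0, "wz": 0}, {"tx": 0.25, "ty": 0, "tz": 0, "wx": 0, "wy": 0, "wz": 0}, {"tx": 0, "ty": 0, "tz": 0, "wx": 0, "wy": 0, "wz": 0}, {"tx": 0, "ty": 0, "tz": 0, "wx": 0, "wy": 0, "wz": 0}, {"tx": 0, "ty": 0, "tz": 0, "wx": 0, "wy": 0, "wz": 0}]}}

```text
clock: 7.35
ee_pos: [0.579, 0.0319, 0.0472]
orientation: [[-0.149, 0.001, -0.989], [0.989, -0.002, -0.149], [-0.002, -1.0, -0.001]]
wrist_force: [0.6, -4.4, 4.3]
grip_width: 0.0139
```

{"fn": "arm_command", "kwargs": {"deltas": [{"tx": 0, "ty": 0, "tz": 0, "wx": 0, "wy": 0, "wz": 0}, {"tx": 0, "ty": 0, "tz": 0, "wx": 0, "wy": 0, "wz": 0}, {"tx": 0, "ty": -1, "tz": 0, "wx": 0, "wy": 0, "wz": 0}, {"tx": 0, "ty": -1, "tz": 0.3, "wx": 0, "wy": 0, "wz": 0}, {"tx": 0, "ty": 0, "tz": 1, "wx": 0, "wy": 0, "wz": 0}, {"tx": 0, "ty": 0, "tz": 0, "wx": 0, "wy": 0, "wz": 0}, {"tx": 0, "ty": 0, "tz": 0, "wx": 0, "wy": 0, "wz": 0}, {"tx": 0, "ty": 0, "tz": 0, "wx": 0, "wy": 0, "wz": 0}], "jaw": 40}}

```text
clock: 8.35
ee_pos: [0.5471, 0.0292, 0.0968]
orientation: [[-0.15, 0.0, -0.989], [0.989, 0.0, -0.15], [0.0, -1.0, -0.0]]
wrist_force: [-0.1, 0.0, -0.1]
grip_width: 0.0398
```

```bash
python3 - <<'E'
from h import *
s=snap('wrist','w5.png'); go([0.583,0.0095,.048],98.53)
im=s['color'][:,:,::-1]
cv2.imwrite('pics/c5.png',cv2.resize(im[0:110,270:370],None,fx=5.4,fy=5.4,interpolation=cv2.INTER_CUBIC))
E
```

```text
yaw now 98.64 wy total 0.011 (world dz rot -0.1); t units [-0.99   1.95  -1.307] ; clock 8.40 pos [0.547  0.0291 0.0967]
```

View pics/w5.png

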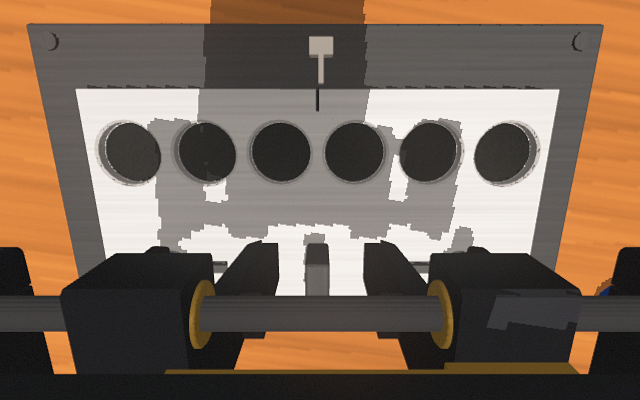

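View pics/c5.png

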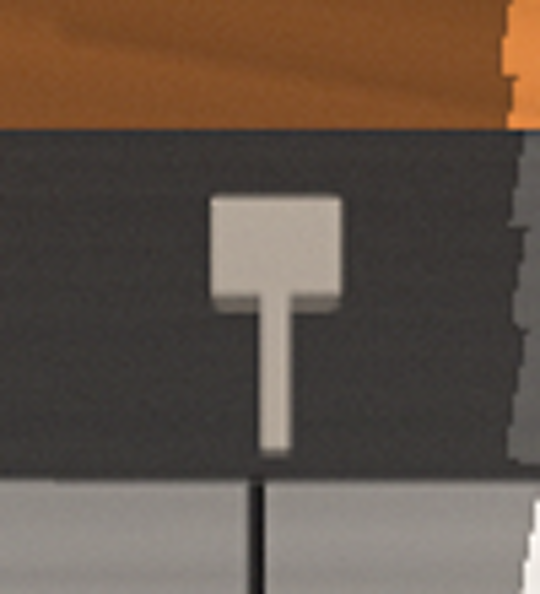

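```bash
python3 - <<'E'
from h import *
s=dict(np.load('last_wrist.npz'))
g=s['color'].mean(2)
print(g[70:80,312:328].round()[::3]); print(g[92:104,310:326].round()[::4])
a=np.radians(8.53); yb=np.array([-np.sin(a),np.cos(a),0])
i=px2w(s,317,89,.024)
for u,v,z in [(320.5,83,.022),(320.5,84,.012)]:
    t=px2w(s,u,v,z); print(t,i,(t-i)@yb)
E
```

```text
[[ 55.  54.  54.  55.  54.  50. 130. 162. 165. 166. 168. 123.  65.  53.
   55.  57.]
 [ 58.  55.  55.  57.  54.  50. 131. 163. 166. 165. 169. 121.  69.  55.
   57.  55.]
 [ 55.  56.  56.  55.  55.  49. 127. 164. 164. 165. 167. 123.  65.  53.
   57.  59.]
 [ 54.  56.  55.  55.  55.  48. 129. 162. 165. 165. 169. 120.  67.  53.
   54.  56.]]
[[136. 140. 140. 139. 141. 120.  54.  32.  27. 133. 141. 139. 137. 138.
  137. 138.]
 [139. 141. 140. 140. 145. 122.  58.  32.  29. 135. 145. 142. 140. 140.
  141. 142.]
 [145. 143. 141. 144. 146. 125.  56.  32.  26. 141. 148. 144. 143. 146.
  144. 143.]]
[0.465  0.0165 0.022 ] [0.4687 0.015  0.024 ] 0.0020240322282530743
[0.4647 0.0165 0.012 ] [0.4687 0.015  0.024 ] 0.0020200414249698854
```

{"fn": "arm_command", "kwargs": {"deltas": [{"tx": 0.11, "ty": 0, "tz": -1, "wx": 0, "wy": 0, "wz": 0}, {"tx": 0, "ty": 0.5, "tz": -0.3, "wx": 0, "wy": 0, "wz": 0}, {"tx": 0, "ty": 1, "tz": 0, "wx": 0, "wy": 0, "wz": 0}, {"tx": 0, "ty": 0.5, "tz": 0, "wx": 0, "wy": 0, "wz": 0}, {"tx": 0, "ty": 0, "tz": 0, "wx": 0, "wy": 0, "wz": 0}, {"tx": 0, "ty": 0, "tz": 0, "wx": 0, "wy": 0, "wz": 0}]}}

```text
clock: 9.15
ee_pos: [0.5784, 0.0364, 0.0474]
orientation: [[-0.15, 0.001, -0.989], [0.989, 0.0, -0.15], [-0.0, -1.0, -0.001]]
wrist_force: [0.4, 0.1, 0.1]
grip_width: 0.0398
```

{"fn": "arm_command", "kwargs": {"deltas": [{"tx": 0, "ty": 0, "tz": 0, "wx": 0, "wy": 0, "wz": 0}, {"tx": 0, "ty": 0, "tz": 0, "wx": 0, "wy": 0, "wz": 0}, {"tx": 0, "ty": 0, "tz": 0, "wx": 0, "wy": 0, "wz": 0}, {"tx": 0, "ty": 0, "tz": 0, "wx": 0, "wy": 0, "wz": 0}], "jaw": 5}}

```text
clock: 9.65
ee_pos: [0.5789, 0.0342, 0.0475]
orientation: [[-0.148, 0.002, -0.989], [0.989, -0.002, -0.148], [-0.002, -1.0, -0.001]]
wrist_force: [0.6, -5.5, 1.6]
grip_width: 0.0134
```

```bash
python3 - <<'E'
from h import *
print(arm.read_state()); go([0.579,.0319,.047],98.63)
E
```

```text
{'clock': 9.65, 'joint_positions': array([-0.2366,  0.7133,  0.1328,  1.8458, -0.1519,  0.5909,  1.7101]), 'qvel': array([-0.0008, -0.0002, -0.0008,  0.0015, -0.0004,  0.    ,  0.    ]), 'joint_efforts': array([ -3.1535, -55.1372,   0.2581, -15.3732,  -0.9401,   0.2863,
        -0.0249]), 'ee_pos': array([0.5789, 0.0342, 0.0475]), 'orientation': array([[-0.1482,  0.0016, -0.989 ],
       [ 0.9889, -0.0022, -0.1482],
       [-0.0024, -1.    , -0.0013]]), 'wrist_force': array([ 0.6154, -5.4854,  1.627 ]), 'torque': array([-1.0741, -0.1405,  0.0362]), 'grip_width': 0.013387907795251232}
yaw now 98.52 wy total -0.011 (world dz rot 0.1); t units [-0.092  0.022  0.01 ] ; clock 9.65 pos [0.5789 0.0342 0.0475]
```

{"fn": "arm_command", "kwargs": {"deltas": [{"tx": 0, "ty": 0, "tz": 0, "wx": 0, "wy": 0, "wz": 0}, {"tx": 0, "ty": 0, "tz": 0, "wx": 0, "wy": 0, "wz": 0}, {"tx": 0, "ty": -1, "tz": 0, "wx": 0, "wy": 0, "wz": 0}, {"tx": 0, "ty": -1, "tz": 0.3, "wx": 0, "wy": 0, "wz": 0}, {"tx": -0.2, "ty": 0, "tz": 1, "wx": 0, "wy": 0, "wz": 0}, {"tx": 0, "ty": 0, "tz": 0, "wx": 0, "wy": 0, "wz": 0}, {"tx": 0, "ty": 0, "tz": 0, "wx": 0, "wy": 0, "wz": 0}, {"tx": 0, "ty": 0, "tz": 0, "wx": 0, "wy": 0, "wz": 0}], "jaw": 40}}

```text
clock: 10.65
ee_pos: [0.5475, 0.0272, 0.0968]
orientation: [[-0.15, 0.0, -0.989], [0.989, 0.0, -0.15], [0.0, -1.0, -0.0]]
wrist_force: [0.2, 0.8, -0.5]
grip_width: 0.0399
```

```bash
python3 - <<'E'
from h import *
s=snap('wrist','w6.png')
im=s['color'][:,:,::-1]
cv2.imwrite('pics/c6.png',cv2.resize(im[0:110,270:370],None,fx=5.4,fy=5.4,interpolation=cv2.INTER_CUBIC))
g=s['color'].mean(2)
print(g[70:80,310:330].round()[::3]); print(g[92:104,310:330].round()[::4])
E
```

```text
[[ 54.  56.  57.  58.  55.  54.  57.  53.  58.  56.  57.  48. 158. 167.
  165. 167. 170. 100.  58.  55.]
 [ 57.  58.  56.  56.  58.  55.  57.  54.  57.  56.  56.  46. 157. 166.
  162. 165. 171.  86.  52.  56.]
 [ 54.  55.  54.  57.  57.  55.  57.  55.  56.  55.  54.  48. 156. 167.
  166. 164. 172.  85.  49.  56.]
 [ 54.  54.  53.  57.  54.  54.  54.  54.  52.  53.  50.  56. 159. 168.
  164. 164. 170.  85.  52.  53.]]
[[137. 138. 136. 139. 136. 138. 138. 138. 137. 139. 136. 140. 143.  80.
   37.  33.  50. 133. 139. 138.]
 [140. 141. 140. 141. 143. 143. 142. 140. 142. 142. 141. 143. 149.  79.
   38.  35.  51. 137. 143. 143.]
 [144. 142. 143. 143. 143. 143. 146. 143. 145. 144. 144. 146. 152.  82.
   39.  30.  51. 140. 146. 146.]]
```

View pics/c6.png

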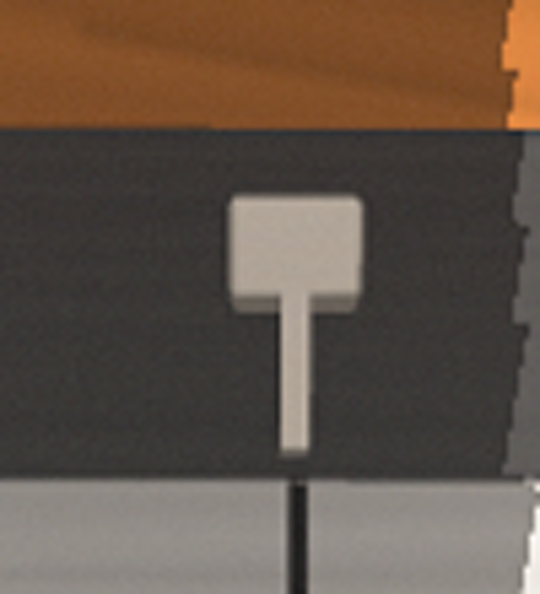

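```bash
python3 - <<'E'
from h import *
go([0.5658,.1238,.054],90.86)
E
```

```text
yaw now 98.65 wy total 0.779 (world dz rot -7.8); t units [ 3.859  1.711 -0.796] ; clock 10.70 pos [0.5474 0.027  0.0968]
```

{"fn": "arm_command", "kwargs": {"deltas": [{"tx": 0, "ty": 0, "tz": 0, "wx": 0, "wy": 0.78, "wz": 0}, {"tx": 1, "ty": 0, "tz": -0.2, "wx": 0, "wy": 0, "wz": 0}, {"tx": 1, "ty": 0, "tz": -0.2, "wx": 0, "wy": 0, "wz": 0}, {"tx": 1, "ty": 0, "tz": -0.2, "wx": 0, "wy": 0, "wz": 0}, {"tx": 0.86, "ty": 0, "tz": -0.2, "wx": 0, "wy": 0, "wz": 0}, {"tx": 0, "ty": 0, "tz": 0, "wx": 0, "wy": 0, "wz": 0}, {"tx": 0, "ty": 0.7, "tz": 0, "wx": 0, "wy": 0, "wz": 0}, {"tx": 0, "ty": 1, "tz": 0, "wx": 0, "wy": 0, "wz": 0}, {"tx": 0, "ty": 0, "tz": 0, "wx": 0, "wy": 0, "wz": 0}, {"tx": 0, "ty": 0, "tz": 0, "wx": 0, "wy": 0, "wz": 0}]}}

```text
clock: 11.95
ee_pos: [0.5655, 0.1224, 0.0545]
orientation: [[-0.013, -0.0, -1.0], [1.0, -0.001, -0.013], [-0.001, -1.0, 0.0]]
wrist_force: [-0.2, 0.4, -0.0]
grip_width: 0.0401
```

```bash
python3 - <<'E'
from h import *
go([0.5658,.1238,.054],90.86)
s=snap('wrist','w7.png')
E
```

```text
yaw now 90.75 wy total -0.011 (world dz rot 0.1); t units [ 0.055  0.021 -0.014] ; clock 11.95 pos [0.5655 0.1224 0.0545]
```

View pics/w7.png

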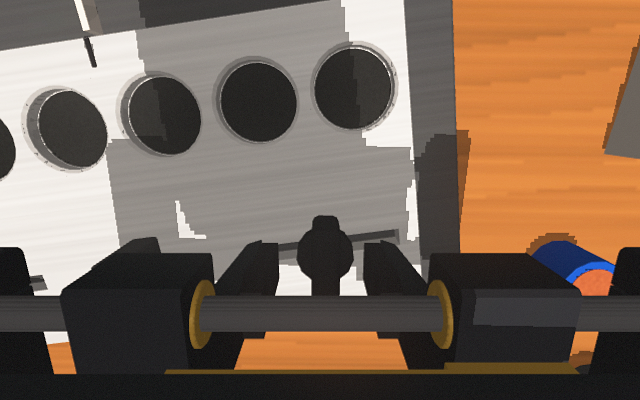

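{"fn": "arm_command", "kwargs": {"deltas": [{"tx": 0.06, "ty": 0, "tz": 0, "wx": 0, "wy": 0, "wz": 0}, {"tx": 0, "ty": 0, "tz": 0, "wx": 0, "wy": 0, "wz": 0}, {"tx": 0, "ty": 0, "tz": 0, "wx": 0, "wy": 0, "wz": 0}, {"tx": 0, "ty": 0, "tz": 0, "wx": 0, "wy": 0, "wz": 0}, {"tx": 0, "ty": 0, "tz": 0, "wx": 0, "wy": 0, "wz": 0}], "jaw": 5}}

```text
clock: 12.62
ee_pos: [0.5656, 0.1245, 0.0548]
orientation: [[-0.014, 0.0, -1.0], [1.0, -0.0, -0.014], [-0.0, -1.0, -0.0]]
wrist_force: [-0.8, -2.9, 4.0]
grip_width: 0.0117
```

{"fn": "arm_command", "kwargs": {"deltas": [{"tx": 0, "ty": 0, "tz": 0, "wx": 0, "wy": 0.5, "wz": 0}, {"tx": 0, "ty": 0, "tz": 0, "wx": 0, "wy": 0.5, "wz": 0}, {"tx": 0, "ty": 0, "tz": 0, "wx": 0, "wy": 0.5, "wz": 0}, {"tx": 0, "ty": 0, "tz": 0, "wx": 0, "wy": 0.5, "wz": 0}, {"tx": 0, "ty": 0, "tz": 0, "wx": 0, "wy": 0.5, "wz": 0}, {"tx": 0, "ty": 0, "tz": 0, "wx": 0, "wy": 0.5, "wz": 0}, {"tx": 0, "ty": 0, "tz": 0, "wx": 0, "wy": 0.5, "wz": 0}, {"tx": 0, "ty": 0, "tz": 0, "wx": 0, "wy": 0.5, "wz": 0}, {"tx": 0, "ty": 0, "tz": 0, "wx": 0, "wy": 0.5, "wz": 0}, {"tx": 0, "ty": 0, "tz": 0, "wx": 0, "wy": 0.5, "wz": 0}, {"tx": 0, "ty": 0, "tz": 0, "wx": 0, "wy": 0.5, "wz": 0}, {"tx": 0, "ty": 0, "tz": 0, "wx": 0, "wy": 0.5, "wz": 0}, {"tx": 0, "ty": 0, "tz": 0, "wx": 0, "wy": 0.5, "wz": 0}, {"tx": 0, "ty": 0, "tz": 0, "wx": 0, "wy": 0.5, "wz": 0}, {"tx": 0, "ty": 0, "tz": 0, "wx": 0, "wy": 0.2, "wz": 0}, {"tx": 0, "ty": 0, "tz": 0, "wx": 0, "wy": 0, "wz": 0}]}}

```text
clock: 14.62
ee_pos: [0.5652, 0.1239, 0.0548]
orientation: [[0.947, -0.0, -0.322], [0.322, -0.001, 0.947], [-0.001, -1.0, -0.001]]
wrist_force: [-1.5, -3.9, 7.4]
grip_width: 0.0114
```

```bash
python3 - <<'E'
from h import *
go([0.5658,.1238,.054],18.4); s=arm.read_state(); print(s['wrist_force'],s['torque'],s['joint_positions'],s['grip_width'])
E
```

```text
yaw now 18.78 wy total 0.038 (world dz rot -0.4); t units [ 0.021  0.031 -0.01 ] ; clock 14.62 pos [0.5652 0.1239 0.0548]
[-1.4984 -3.8841  7.3581] [-0.7771  0.4865  0.0052] [-0.6493  0.7577  0.4882  1.8627 -0.5521  0.6595  0.4999] 0.011410335940901494
```

{"fn": "arm_command", "kwargs": {"deltas": [{"tx": 0, "ty": 0, "tz": 0, "wx": 0, "wy": 0.2, "wz": 0}, {"tx": 0, "ty": 0, "tz": 0, "wx": 0, "wy": 0.1, "wz": 0}, {"tx": 0, "ty": 0, "tz": 0, "wx": 0, "wy": 0, "wz": 0}]}}

```text
clock: 15.0
ee_pos: [0.5652, 0.1239, 0.0548]
orientation: [[0.962, -0.0, -0.274], [0.274, -0.001, 0.962], [-0.001, -1.0, -0.001]]
wrist_force: [-3.0, -4.7, 7.2]
grip_width: 0.0117
```

```bash
python3 - <<'E'
from h import *
go([0.5658,.1238,.054],18.4); s=arm.read_state(); print(s['wrist_force'],s['torque'],s['grip_width'])
E
```

```text
yaw now 15.89 wy total -0.251 (world dz rot 2.5); t units [ 0.021  0.031 -0.011] ; clock 15.00 pos [0.5652 0.1239 0.0548]
[-2.9644 -4.7266  7.2133] [-0.8803  0.5186  0.5239] 0.01170742757238533
```

{"fn": "arm_command", "kwargs": {"deltas": [{"tx": 0, "ty": 0, "tz": 0, "wx": 0, "wy": -0.25, "wz": 0}, {"tx": 0, "ty": 0, "tz": 0, "wx": 0, "wy": 0, "wz": 0}, {"tx": 0, "ty": 0, "tz": 0, "wx": 0, "wy": 0, "wz": 0}, {"tx": 0, "ty": -1, "tz": 0, "wx": 0, "wy": 0, "wz": 0}, {"tx": 0, "ty": -1, "tz": 0, "wx": 0, "wy": 0, "wz": 0}, {"tx": 0, "ty": 0, "tz": 0, "wx": 0, "wy": 0, "wz": 0}], "jaw": 40}}

```text
clock: 15.75
ee_pos: [0.5666, 0.1253, 0.1059]
orientation: [[0.949, 0.003, -0.314], [0.314, 0.001, 0.949], [0.003, -1.0, 0.0]]
wrist_force: [0.3, 0.9, -0.1]
grip_width: 0.04
```

```bash
python3 - <<'E'
from h import *
go([0.5938,-.0634,.054],95.03); snap('top','t1.png')
E
```

```text
yaw now 18.32 wy total -7.671 (world dz rot 76.7); t units [-7.615  2.078 -0.42 ] ; clock 15.75 pos [0.5666 0.1253 0.1059]
```

{"fn": "arm_command", "kwargs": {"deltas": [{"tx": 0, "ty": 0, "tz": 0, "wx": 0, "wy": -1, "wz": 0}, {"tx": 0, "ty": 0, "tz": 0, "wx": 0, "wy": -1, "wz": 0}, {"tx": 0, "ty": 0, "tz": 0, "wx": 0, "wy": -1, "wz": 0}, {"tx": 0, "ty": 0, "tz": 0, "wx": 0, "wy": -1, "wz": 0}, {"tx": 0, "ty": 0, "tz": 0, "wx": 0, "wy": -1, "wz": 0}, {"tx": 0, "ty": 0, "tz": 0, "wx": 0, "wy": -1, "wz": 0}, {"tx": 0, "ty": 0, "tz": 0, "wx": 0, "wy": -1, "wz": 0}, {"tx": 0, "ty": 0, "tz": 0, "wx": 0, "wy": -0.67, "wz": 0}, {"tx": -1, "ty": 0, "tz": -0.06, "wx": 0, "wy": 0, "wz": 0}, {"tx": -1, "ty": 0, "tz": -0.06, "wx": 0, "wy": 0, "wz": 0}, {"tx": -1, "ty": 0, "tz": -0.06, "wx": 0, "wy": 0, "wz": 0}, {"tx": -1, "ty": 0, "tz": -0.06, "wx": 0, "wy": 0, "wz": 0}, {"tx": -1, "ty": 0, "tz": -0.06, "wx": 0, "wy": 0, "wz": 0}, {"tx": -1, "ty": 0, "tz": -0.06, "wx": 0, "wy": 0, "wz": 0}, {"tx": -1, "ty": 0, "tz": -0.06, "wx": 0, "wy": 0, "wz": 0}, {"tx": -0.61, "ty": 0, "tz": 0, "wx": 0, "wy": 0, "wz": 0}, {"tx": 0, "ty": 0, "tz": 0, "wx": 0, "wy": 0, "wz": 0}, {"tx": 0, "ty": 0, "tz": 0, "wx": 0, "wy": 0, "wz": 0}]}}

```text
clock: 18.05
ee_pos: [0.5923, -0.0622, 0.1041]
orientation: [[-0.089, -0.001, -0.996], [0.996, 0.001, -0.089], [0.001, -1.0, 0.0]]
wrist_force: [1.3, 0.5, 0.0]
grip_width: 0.0397
```

```bash
python3 - <<'E'
from h import *
go([0.5938,-.0634,.054],95.03)
E
```

```text
yaw now 95.09 wy total 0.006 (world dz rot -0.1); t units [-0.052  2.005 -0.057] ; clock 18.05 pos [ 0.5923 -0.0622  0.1041]
```

{"fn": "arm_command", "kwargs": {"deltas": [{"tx": -0.05, "ty": 1, "tz": -0.05, "wx": 0, "wy": 0, "wz": 0}, {"tx": 0, "ty": 1, "tz": 0, "wx": 0, "wy": 0, "wz": 0}, {"tx": 0, "ty": 0, "tz": 0, "wx": 0, "wy": 0, "wz": 0}, {"tx": 0, "ty": 0, "tz": 0, "wx": 0, "wy": 0, "wz": 0}]}}

```text
clock: 18.55
ee_pos: [0.5943, -0.0641, 0.0552]
orientation: [[-0.088, 0.001, -0.996], [0.996, 0.0, -0.088], [0.0, -1.0, -0.001]]
wrist_force: [0.4, 0.2, 0.7]
grip_width: 0.0401
```

{"fn": "arm_command", "kwargs": {"deltas": [{"tx": 0, "ty": 0, "tz": 0, "wx": 0, "wy": 0, "wz": 0}, {"tx": 0, "ty": 0, "tz": 0, "wx": 0, "wy": 0, "wz": 0}, {"tx": 0, "ty": 0, "tz": 0, "wx": 0, "wy": 0, "wz": 0}, {"tx": 0, "ty": 0, "tz": 0, "wx": 0, "wy": 0, "wz": 0}, {"tx": 0, "ty": 0, "tz": 0, "wx": 0, "wy": 0, "wz": 0}], "jaw": 5}}

```text
clock: 19.18
ee_pos: [0.5941, -0.0635, 0.0549]
orientation: [[-0.088, 0.0, -0.996], [0.996, 0.002, -0.088], [0.002, -1.0, -0.0]]
wrist_force: [-1.4, 4.3, 4.9]
grip_width: 0.0117
```

{"fn": "arm_command", "kwargs": {"deltas": [{"tx": 0, "ty": 0, "tz": 0, "wx": 0, "wy": 0.5, "wz": 0}, {"tx": 0, "ty": 0, "tz": 0, "wx": 0, "wy": 0.5, "wz": 0}, {"tx": 0, "ty": 0, "tz": 0, "wx": 0, "wy": 0.5, "wz": 0}, {"tx": 0, "ty": 0, "tz": 0, "wx": 0, "wy": 0.5, "wz": 0}, {"tx": 0, "ty": 0, "tz": 0, "wx": 0, "wy": 0.5, "wz": 0}, {"tx": 0, "ty": 0, "tz": 0, "wx": 0, "wy": 0.5, "wz": 0}, {"tx": 0, "ty": 0, "tz": 0, "wx": 0, "wy": 0.5, "wz": 0}, {"tx": 0, "ty": 0, "tz": 0, "wx": 0, "wy": 0.5, "wz": 0}, {"tx": 0, "ty": 0, "tz": 0, "wx": 0, "wy": 0.5, "wz": 0}, {"tx": 0, "ty": 0, "tz": 0, "wx": 0, "wy": 0.5, "wz": 0}, {"tx": 0, "ty": 0, "tz": 0, "wx": 0, "wy": 0.5, "wz": 0}, {"tx": 0, "ty": 0, "tz": 0, "wx": 0, "wy": 0.5, "wz": 0}, {"tx": 0, "ty": 0, "tz": 0, "wx": 0, "wy": 0.5, "wz": 0}, {"tx": 0, "ty": 0, "tz": 0, "wx": 0, "wy": 0.5, "wz": 0}, {"tx": 0, "ty": 0, "tz": 0, "wx": 0, "wy": 0.5, "wz": 0}, {"tx": 0, "ty": 0, "tz": 0, "wx": 0, "wy": 0.3, "wz": 0}, {"tx": 0, "ty": 0, "tz": 0, "wx": 0, "wy": 0.1, "wz": 0}, {"tx": 0, "ty": 0, "tz": 0, "wx": 0, "wy": 0, "wz": 0}]}}

```text
clock: 21.42
ee_pos: [0.5936, -0.0643, 0.0549]
orientation: [[0.961, -0.001, -0.278], [0.278, 0.001, 0.961], [-0.001, -1.0, 0.001]]
wrist_force: [-2.7, 1.9, 7.5]
grip_width: 0.012
```

```bash
python3 - <<'E'
from h import *
go([0.5938,-.0634,.054],18.4); s=arm.read_state(); print(s['wrist_force'],s['torque'],s['grip_width'])
E
```

```text
yaw now 16.14 wy total -0.226 (world dz rot 2.3); t units [0.019 0.038 0.032] ; clock 21.43 pos [ 0.5936 -0.0643  0.0549]
[-2.6901  1.9014  7.47  ] [0.4846 0.7146 0.5577] 0.012019677174370776
```

{"fn": "arm_command", "kwargs": {"deltas": [{"tx": 0, "ty": 0, "tz": 0, "wx": 0, "wy": -0.2, "wz": 0}, {"tx": 0, "ty": 0, "tz": 0, "wx": 0, "wy": 0, "wz": 0}, {"tx": 0, "ty": 0, "tz": 0, "wx": 0, "wy": 0, "wz": 0}, {"tx": 0, "ty": -1, "tz": 0, "wx": 0, "wy": 0, "wz": 0}, {"tx": 0, "ty": -1, "tz": 0, "wx": 0, "wy": 0, "wz": 0}, {"tx": 0, "ty": -1, "tz": 0, "wx": 0, "wy": 0, "wz": 0}, {"tx": 0, "ty": -1, "tz": 0, "wx": 0, "wy": 0.98, "wz": 0}, {"tx": 0, "ty": -1, "tz": 0, "wx": 0, "wy": 0, "wz": 0}, {"tx": 0, "ty": 0, "tz": 0, "wx": 0, "wy": 0, "wz": 0}, {"tx": 0, "ty": 0, "tz": 0, "wx": 0, "wy": 0, "wz": 0}], "jaw": 40}}

```text
clock: 22.68
ee_pos: [0.5933, -0.0646, 0.1786]
orientation: [[0.99, -0.001, -0.143], [0.143, 0.0, 0.99], [-0.001, -1.0, 0.0]]
wrist_force: [-0.0, 0.3, -0.6]
grip_width: 0.0399
```

```bash
cat >> h.py <<'E'
def cloud(s):
    d=s['depth']
    v,u=np.mgrid[0:400,0:640]
    K=s['camera_matrix'];E=s['extrinsics'];R=E[:3,:3];c=-R.T@E[:3,3]
    r=np.stack([(u-K[0,2])/K[0,0],-(v-K[1,2])/K[1,1],-np.ones_like(u)],-1)*d[...,None]
    return r@R+c
def reds(s,z=None):
    """orange-red stone discs -> world centres"""
    hsv=cv2.cvtColor(s['color'],cv2.COLOR_RGB2HSV)
    c=s['color'].astype(int)
    m=((c[...,0]>110)&(c[...,0]-c[...,1]>70)&(c[...,0]-c[...,2]>70)&(c[...,1]-c[...,2]<50)).astype(np.uint8)
    W=cloud(s); n,l,st,ce=cv2.connectedComponentsWithStats(m)
    for i in range(1,n):
        if st[i,4]>30:
            h=np.median(W[l==i][:,2])
            if h<.03: continue
            w=px2w(s,ce[i][0],ce[i][1],h if z is None else z); print('red',ce[i].round(1),st[i,4],'h %.4f'%h,w)
def wings(s,lo=.052,hi=.068):
    W=cloud(s); m=((W[...,2]>lo)&(W[...,2]<hi)&(s['depth']>0)).astype(np.uint8)
    n,l,st,ce=cv2.connectedComponentsWithStats(m)
    for i in range(1,n):
        if st[i,4]>60:
            p=W[l==i]; print(st[i],p.mean(0),cv2.minAreaRect((p[:,:2]*1e3).astype(np.float32)))
E
python3 - <<'E'
from h import *
go([0.515,-.31,.25],8.53)
s=snap('top','t2.png'); reds(s); s=snap('wrist','w8.png')
E
```

```text
yaw now 8.23 wy total -0.030 (world dz rot 0.3); t units [-4.555 -2.857 -9.242] ; clock 22.68 pos [ 0.5933 -0.0646  0.1786]
red [196.5  71.5] 244 h 0.0357 [0.8707 0.3253 0.0357]
```

View pics/t2.png

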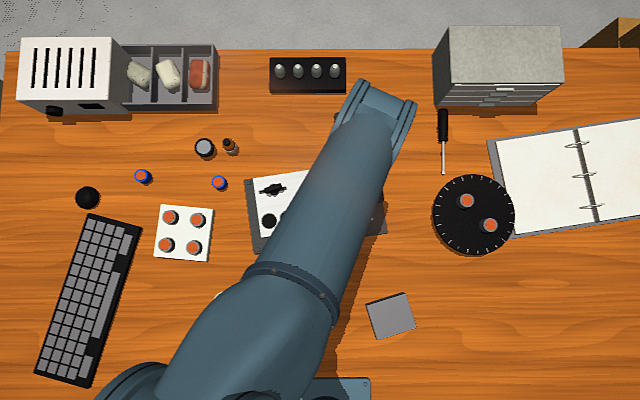

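View pics/w8.png

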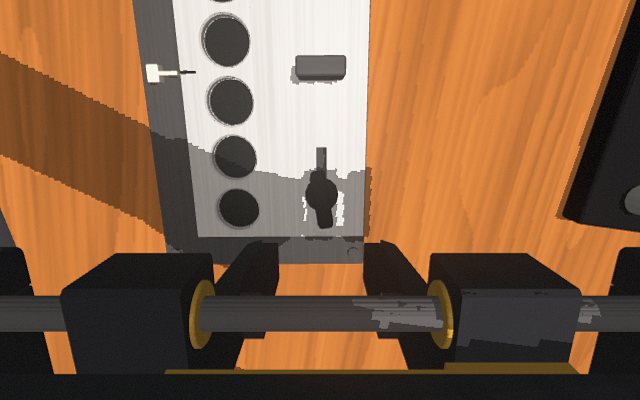

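```bash
python3 - <<'E'
from h import *
s=dict(np.load('last_top.npz'))
print(s['color'][200,467],s['color'][217,170],s['color'][225,490],s['color'][300,150])
go([0.50,-.385,.22],8.53)
E
```

```text
[211  97  46] [210  95  43] [208  94  41] [182 103  42]
yaw now 8.22 wy total -0.031 (world dz rot 0.3); t units [ -5.584  -1.668 -12.117] ; clock 22.77 pos [ 0.5931 -0.0647  0.1783]
```

{"fn": "arm_command", "kwargs": {"deltas": [{"tx": -0.3, "ty": -0.15, "tz": -1, "wx": 0, "wy": 0, "wz": 0}, {"tx": -0.45, "ty": -0.15, "tz": -1, "wx": 0, "wy": 0, "wz": 0}, {"tx": -0.45, "ty": -0.15, "tz": -1, "wx": 0, "wy": 0, "wz": 0}, {"tx": -0.45, "ty": -0.15, "tz": -1, "wx": 0, "wy": 0, "wz": 0}, {"tx": -0.45, "ty": -0.15, "tz": -1, "wx": 0, "wy": 0, "wz": 0}, {"tx": -0.45, "ty": -0.15, "tz": -1, "wx": 0, "wy": 0, "wz": 0}, {"tx": -0.45, "ty": -0.15, "tz": -1, "wx": 0, "wy": 0, "wz": 0}, {"tx": -0.45, "ty": -0.15, "tz": -1, "wx": 0, "wy": 0, "wz": 0}, {"tx": -0.45, "ty": -0.15, "tz": -1, "wx": 0, "wy": 0, "wz": 0}, {"tx": -0.45, "ty": -0.15, "tz": -1, "wx": 0, "wy": 0, "wz": 0}, {"tx": -0.45, "ty": -0.15, "tz": -1, "wx": 0, "wy": 0, "wz": 0}, {"tx": -0.45, "ty": 0, "tz": -1, "wx": 0, "wy": 0, "wz": 0}, {"tx": -0.2, "ty": 0, "tz": 0, "wx": 0, "wy": 0, "wz": 0}, {"tx": 0, "ty": 0, "tz": 0, "wx": 0, "wy": 0, "wz": 0}, {"tx": 0, "ty": 0, "tz": 0, "wx": 0, "wy": 0, "wz": 0}], "jaw": 50}}

```text
clock: 24.65
ee_pos: [0.5026, -0.3797, 0.2203]
orientation: [[0.989, -0.0, -0.145], [0.145, 0.001, 0.989], [0.0, -1.0, 0.001]]
wrist_force: [-1.1, 0.3, 0.2]
grip_width: 0.0504
```

```bash
python3 - <<'E'
from h import *
go([0.5,-.385,.2],8.53)
s=snap('wrist','w9.png'); 
wings(s,.064,.078)
E
```

```text
yaw now 8.32 wy total -0.021 (world dz rot 0.2); t units [-0.132  0.812 -0.194] ; clock 24.65 pos [ 0.5026 -0.3797  0.2203]
[ 340  134   41   40 1264] [ 0.5312 -0.3405  0.0708] ((531.4229736328125, -340.7389831542969), (32.97172546386719, 32.837093353271484), 4.056341648101807)
[ 265  184   38   39 1155] [ 0.4728 -0.3927  0.0707] ((472.7019958496094, -393.3279113769531), (32.47958755493164, 33.392845153808594), 7.39802885055542)
[624 211  16  36 309] [ 0.7881 -0.3758  0.0683] ((788.4666748046875, -372.15679931640625), (5.983292102813721, 33.56241226196289), 2.1369690895080566)
```

View pics/w9.png

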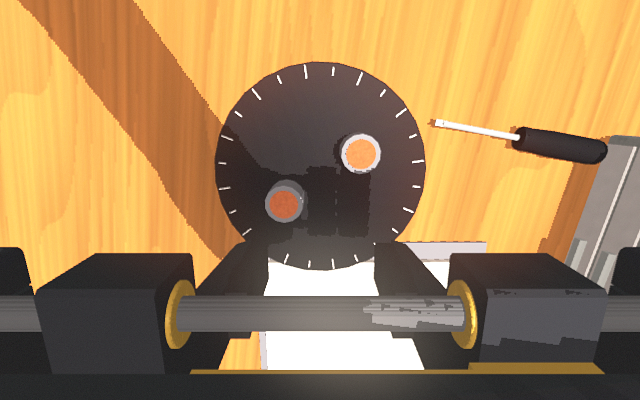

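```bash
python3 - <<'E'
from h import *
go([0.5313,-.3406,.067],8.53)
E
```

```text
yaw now 8.32 wy total -0.021 (world dz rot 0.2); t units [1.367 6.138 1.383] ; clock 24.70 pos [ 0.5026 -0.3799  0.2205]
```

{"fn": "arm_command", "kwargs": {"deltas": [{"tx": 0.7, "ty": 0.5, "tz": 0.7, "wx": 0, "wy": -0.02, "wz": 0}, {"tx": 0.67, "ty": 0.8, "tz": 0.68, "wx": 0, "wy": 0, "wz": 0}, {"tx": 0, "ty": 0.84, "tz": 0, "wx": 0, "wy": 0, "wz": 0}, {"tx": 0, "ty": 0, "tz": 0, "wx": 0, "wy": 0, "wz": 0}, {"tx": 0, "ty": 0, "tz": 0, "wx": 0, "wy": 0, "wz": 0}]}}

```text
clock: 25.32
ee_pos: [0.5301, -0.3433, 0.1674]
orientation: [[0.989, -0.0, -0.145], [0.145, -0.001, 0.989], [-0.001, -1.0, -0.001]]
wrist_force: [0.1, -0.1, 0.3]
grip_width: 0.0501
```

```bash
python3 - <<'E'
from h import *
go([0.5313,-.3406,.067],8.53)
s=snap('wrist','w10.png'); 
wings(s,.064,.078)
E
```

```text
yaw now 8.33 wy total -0.020 (world dz rot 0.2); t units [0.064 4.015 0.1  ] ; clock 25.32 pos [ 0.5301 -0.3433  0.1674]
[ 299  183   47   47 1727] [ 0.5315 -0.3398  0.0707] ((531.5460205078125, -340.63995361328125), (32.933841705322266, 33.476131439208984), 9.446623802185059)
[212 240  30  30 325] [ 0.4639 -0.3851  0.0701] ((463.2886657714844, -385.83111572265625), (29.025310516357422, 9.123434066772461), 51.425559997558594)
```

{"fn": "arm_command", "kwargs": {"deltas": [{"tx": 0.06, "ty": 1, "tz": 0.1, "wx": 0, "wy": 0, "wz": 0}, {"tx": 0, "ty": 1, "tz": 0, "wx": 0, "wy": 0, "wz": 0}, {"tx": 0, "ty": 1, "tz": 0, "wx": 0, "wy": 0, "wz": 0}, {"tx": 0, "ty": 0.6, "tz": 0, "wx": 0, "wy": 0, "wz": 0}, {"tx": 0, "ty": 0.4, "tz": 0, "wx": 0, "wy": 0, "wz": 0}, {"tx": 0, "ty": 0, "tz": 0, "wx": 0, "wy": 0, "wz": 0}, {"tx": 0, "ty": 0, "tz": 0, "wx": 0, "wy": 0, "wz": 0}]}}

```text
clock: 26.25
ee_pos: [0.5323, -0.3399, 0.068]
orientation: [[0.989, 0.001, -0.146], [0.146, -0.001, 0.989], [0.001, -1.0, -0.001]]
wrist_force: [0.3, 0.0, 0.9]
grip_width: 0.0503
```

```bash
python3 - <<'E'
from h import *
go([0.5313,-.3406,.067],8.53)
E
```

```text
yaw now 8.41 wy total -0.012 (world dz rot 0.1); t units [-0.044  0.042 -0.022] ; clock 26.25 pos [ 0.5323 -0.3399  0.068 ]
```

{"fn": "arm_command", "kwargs": {"deltas": [{"tx": -0.04, "ty": 0, "tz": -0.02, "wx": 0, "wy": 0, "wz": 0}, {"tx": 0, "ty": 0, "tz": 0, "wx": 0, "wy": 0, "wz": 0}, {"tx": 0, "ty": 0, "tz": 0, "wx": 0, "wy": 0, "wz": 0}, {"tx": 0, "ty": 0, "tz": 0, "wx": 0, "wy": 0, "wz": 0}, {"tx": 0, "ty": 0, "tz": 0, "wx": 0, "wy": 0, "wz": 0}], "jaw": 20}}

```text
clock: 26.88
ee_pos: [0.5311, -0.3404, 0.0677]
orientation: [[0.989, 0.001, -0.146], [0.146, -0.0, 0.989], [0.0, -1.0, -0.0]]
wrist_force: [-1.6, 0.4, 6.8]
grip_width: 0.0332
```

```bash
python3 - <<'E'
from h import *
go([0.5313,-.3406,.067],8.53)
s=dict(np.load('last_wrist.npz'))
E
```

```text
yaw now 8.41 wy total -0.012 (world dz rot 0.1); t units [ 0.006  0.027 -0.009] ; clock 26.88 pos [ 0.5311 -0.3404  0.0677]
```

```bash
python3 - <<'E'
from h import *
go([0.5221,-.0903,.14],8.53)
E
```

```text
yaw now 8.41 wy total -0.012 (world dz rot 0.1); t units [ 1.127 -2.893  9.946] ; clock 26.88 pos [ 0.5311 -0.3404  0.0677]
```

{"fn": "arm_command", "kwargs": {"deltas": [{"tx": 0, "ty": -0.5, "tz": 0, "wx": 0, "wy": 0, "wz": 0}, {"tx": 0, "ty": -1, "tz": 0, "wx": 0, "wy": -0.01, "wz": 0}, {"tx": 0, "ty": -1, "tz": 0, "wx": 0, "wy": 0, "wz": 0}, {"tx": 0, "ty": -0.4, "tz": 0.95, "wx": 0, "wy": 0, "wz": 0}, {"tx": 0.13, "ty": 0, "tz": 1, "wx": 0, "wy": 0, "wz": 0}, {"tx": 0.13, "ty": 0, "tz": 1, "wx": 0, "wy": 0, "wz": 0}, {"tx": 0.13, "ty": 0, "tz": 1, "wx": 0, "wy": 0, "wz": 0}, {"tx": 0.13, "ty": 0, "tz": 1, "wx": 0, "wy": 0, "wz": 0}, {"tx": 0.13, "ty": 0, "tz": 1, "wx": 0, "wy": 0, "wz": 0}, {"tx": 0.13, "ty": 0, "tz": 1, "wx": 0, "wy": 0, "wz": 0}, {"tx": 0.13, "ty": 0, "tz": 1, "wx": 0, "wy": 0, "wz": 0}, {"tx": 0.13, "ty": 0, "tz": 1, "wx": 0, "wy": 0, "wz": 0}, {"tx": 0.1, "ty": 0, "tz": 1, "wx": 0, "wy": 0, "wz": 0}, {"tx": 0, "ty": 0, "tz": 0, "wx": 0, "wy": 0, "wz": 0}, {"tx": 0, "ty": 0, "tz": 0, "wx": 0, "wy": 0, "wz": 0}]}}

```text
clock: 28.75
ee_pos: [0.5224, -0.0909, 0.1401]
orientation: [[0.989, 0.001, -0.148], [0.148, -0.001, 0.989], [0.0, -1.0, -0.001]]
wrist_force: [-0.1, -0.8, -1.0]
grip_width: 0.0329
```

```bash
python3 - <<'E'
from h import *
go([0.5221,-.0903,.05],8.53)
s=snap('wrist','w11.png'); 
E
```

```text
yaw now 8.48 wy total -0.005 (world dz rot 0.0); t units [-0.008  3.604  0.025] ; clock 28.75 pos [ 0.5224 -0.0909  0.1401]
```

View pics/w11.png

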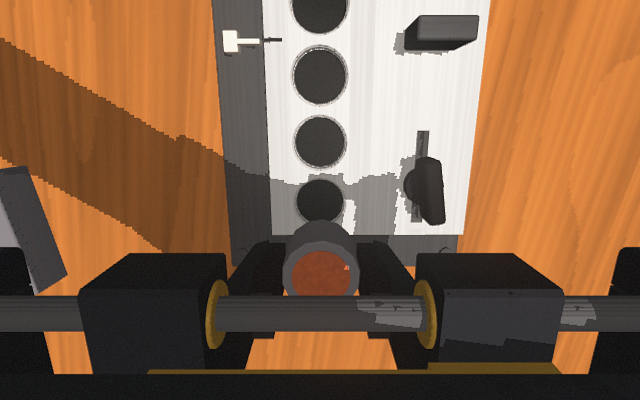

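```bash
cat >> h.py <<'E'
NC=np.array([0.5050,0.0234]); YB=np.array([-.1483,.989]); XB=np.array([.989,.1483])
def nest(i): return NC+(i-2.5)*.046*YB
def fitnests(s,idx):
    g=cv2.cvtColor(s['color'],cv2.COLOR_RGB2GRAY); W=cloud(s)
    for i in idx:
        p=nest(i); u,v=w2px(s,[p[0],p[1],.024])
        # points on the plate top around the nest: z near .024 -> hole = low
        m=(np.hypot(W[...,0]-p[0],W[...,1]-p[1])<.0225)&(s['depth']>0)
        hole=(m&(W[...,2]<.0205)).astype(np.uint8)
        flo=m&(W[...,2]<.0185)
        cs,_=cv2.findContours(hole,0,cv2.CHAIN_APPROX_NONE)
        if not cs: continue
        c=max(cs,key=len)
        (a,b),ax,_=cv2.fitEllipse(c); w=px2w(s,a,b,.0225); w2=px2w(s,a,b,.024)
        print('nest',i,'pred',p,'px',round(a,1),round(b,1),'ax',np.round(ax,1),'meas',w2,'dxb,dyb mm',(XB@(w2[:2]-p)*1e3).round(2),(YB@(w2[:2]-p)*1e3).round(2))
E
python3 - <<'E'
from h import *
s=dict(np.load('last_wrist.npz')); fitnests(s,[0,1,2])
E
```

```text
nest 0 pred [ 0.5221 -0.0903] px 319.3 201.1 ax [42.2 48.8] meas [ 0.522 -0.089  0.024] dxb,dyb mm 0.19 1.37
nest 1 pred [ 0.5152 -0.0448] px 319.1 142.0 ax [50.1 50.7] meas [ 0.5153 -0.0448  0.024 ] dxb,dyb mm 0.12 0.03
nest 2 pred [0.5084 0.0007] px 318.9 75.9 ax [52.6 56.1] meas [0.5086 0.0001 0.024 ] dxb,dyb mm 0.11 -0.6
```

{"fn": "arm_command", "kwargs": {"deltas": [{"tx": -0.01, "ty": 1, "tz": 0.02, "wx": 0, "wy": 0, "wz": 0}, {"tx": 0, "ty": 1, "tz": 0, "wx": 0, "wy": 0, "wz": 0}, {"tx": 0, "ty": 0.6, "tz": 0, "wx": 0, "wy": 0, "wz": 0}, {"tx": 0, "ty": 0, "tz": 0, "wx": 0, "wy": 0, "wz": 0}, {"tx": 0, "ty": 0.3, "tz": 0, "wx": 0, "wy": 0, "wz": 0}, {"tx": 0, "ty": 0.3, "tz": 0, "wx": 0, "wy": 0, "wz": 0}, {"tx": 0, "ty": 0.3, "tz": 0, "wx": 0, "wy": 0, "wz": 0}, {"tx": 0, "ty": 0.2, "tz": 0, "wx": 0, "wy": 0, "wz": 0}, {"tx": 0, "ty": 0.1, "tz": 0, "wx": 0, "wy": 0, "wz": 0}, {"tx": 0, "ty": 0, "tz": 0, "wx": 0, "wy": 0, "wz": 0}]}}

```text
clock: 30.05
ee_pos: [0.5219, -0.0894, 0.0446]
orientation: [[0.989, -0.0, -0.148], [0.148, -0.0, 0.989], [-0.0, -1.0, -0.0]]
wrist_force: [-1.0, 1.0, -0.4]
grip_width: 0.033
```

```bash
python3 - <<'E'
from h import *
go([0.5221,-.0903,.044],8.53); print(arm.read_state()['wrist_force'])
E
```

```text
yaw now 8.52 wy total -0.001 (world dz rot 0.0); t units [ 0.001  0.025 -0.036] ; clock 30.05 pos [ 0.5219 -0.0894  0.0446]
[-1.0392  0.9638 -0.3923]
```

{"fn": "arm_command", "kwargs": {"deltas": [{"tx": 0, "ty": 0, "tz": 0, "wx": 0, "wy": 0, "wz": 0}, {"tx": 0, "ty": 0, "tz": 0, "wx": 0, "wy": 0, "wz": 0}, {"tx": 0, "ty": 0, "tz": 0, "wx": 0, "wy": 0, "wz": 0}, {"tx": 0, "ty": -0.5, "tz": 0, "wx": 0, "wy": 0, "wz": 0}, {"tx": 0, "ty": -1, "tz": 0, "wx": 0, "wy": 0, "wz": 0}, {"tx": 0, "ty": -1, "tz": -0.5, "wx": 0, "wy": 0, "wz": 0}, {"tx": 0, "ty": -1, "tz": -0.5, "wx": 0, "wy": 0, "wz": 0}, {"tx": 0, "ty": 0, "tz": 0, "wx": 0, "wy": 0, "wz": 0}, {"tx": 0, "ty": 0, "tz": 0, "wx": 0, "wy": 0, "wz": 0}], "jaw": 45}}

```text
clock: 31.18
ee_pos: [0.5254, -0.1134, 0.1319]
orientation: [[0.989, -0.0, -0.149], [0.149, 0.001, 0.989], [-0.0, -1.0, 0.001]]
wrist_force: [0.7, -0.0, -0.4]
grip_width: 0.0448
```

```bash
python3 - <<'E'
from h import *
s=snap('wrist','w12.png'); wings(s,.040,.050); fitnests(s,[1,2,3])
t=snap('top','t3.png'); wings(t,.064,.076)
go([0.4727,-.393,.14],8.53)
E
```

```text
[416   0  61   4 190] [0.5792 0.0269 0.0429] ((579.977294921875, 27.1013126373291), (34.84470748901367, 1.5347756147384644), 7.423984527587891)
[422 123  17  69 263] [ 0.5879 -0.0626  0.0459] ((588.8787231445312, -64.05404663085938), (8.563344955444336, 43.7940559387207), 7.45060396194458)
[ 296  155   51   51 1994] [ 0.5228 -0.0892  0.0468] ((522.9097900390625, -89.85023498535156), (33.06644821166992, 33.460716247558594), 82.05144500732422)
nest 1 pred [ 0.5152 -0.0448] px 319.8 110.4 ax [53.  55.2] meas [ 0.5154 -0.0451  0.024 ] dxb,dyb mm 0.16 -0.27
nest 2 pred [0.5084 0.0007] px 319.7 38.3 ax [56.  60.7] meas [ 0.5086 -0.0001  0.024 ] dxb,dyb mm 0.08 -0.8
[ 80  44  40  64 219] [0.8255 0.5247 0.0701] ((830.5137329101562, 522.5352783203125), (73.29765319824219, 181.0159149169922), 62.266292572021484)
[438  52  53  47 159] [ 0.8122 -0.3227  0.0692] ((816.6724243164062, -321.67889404296875), (170.91598510742188, 81.44219207763672), 46.286231994628906)
[ 26 105  53   9 165] [0.765  0.667  0.0707] ((761.7380981445312, 666.33544921875), (129.73214721679688, 18.522258758544922), 89.6097183227539)
[482 218  15  14 165] [ 0.4721 -0.3906  0.0693] ((472.06976318359375, -391.3150634765625), (33.802616119384766, 30.97103500366211), 88.63321685791016)
[212 291  28  28 165] [0.29   0.2322 0.069 ] ((290.64483642578125, 230.94873046875), (61.77518844604492, 61.804141998291016), 2.52429461479187)
yaw now 8.56 wy total 0.003 (world dz rot -0.0); t units [ -3.731  -0.343 -10.754] ; clock 31.27 pos [ 0.5251 -0.1133  0.1314]
```

View pics/w12.png

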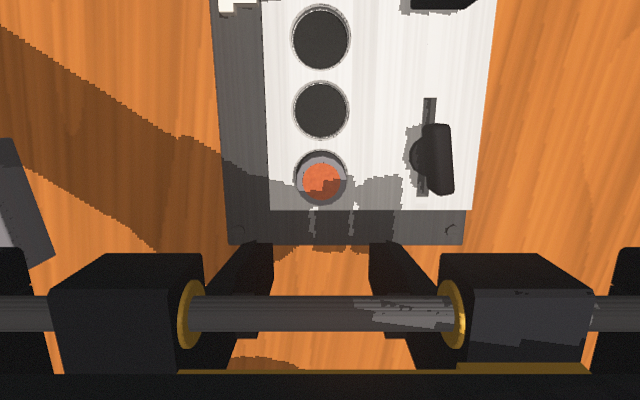

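{"fn": "arm_command", "kwargs": {"deltas": [{"tx": -0.34, "ty": -0.4, "tz": -1, "wx": 0, "wy": 0, "wz": 0}, {"tx": -0.34, "ty": -0.4, "tz": -1, "wx": 0, "wy": 0, "wz": 0}, {"tx": -0.34, "ty": -0.4, "tz": -1, "wx": 0, "wy": 0, "wz": 0}, {"tx": -0.34, "ty": 0, "tz": -1, "wx": 0, "wy": 0, "wz": 0}, {"tx": -0.34, "ty": 0, "tz": -1, "wx": 0, "wy": 0, "wz": 0}, {"tx": -0.34, "ty": 0, "tz": -1, "wx": 0, "wy": 0, "wz": 0}, {"tx": -0.34, "ty": 0, "tz": -1, "wx": 0, "wy": 0, "wz": 0}, {"tx": -0.34, "ty": 0, "tz": -1, "wx": 0, "wy": 0, "wz": 0}, {"tx": -0.34, "ty": 0, "tz": -1, "wx": 0, "wy": 0, "wz": 0}, {"tx": -0.34, "ty": 0, "tz": -1, "wx": 0, "wy": 0, "wz": 0}, {"tx": -0.33, "ty": 0, "tz": -0.75, "wx": 0, "wy": 0, "wz": 0}, {"tx": 0, "ty": 0, "tz": 0, "wx": 0, "wy": 0, "wz": 0}, {"tx": 0, "ty": 0, "tz": 0, "wx": 0, "wy": 0, "wz": 0}], "jaw": 50}}

```text
clock: 32.9
ee_pos: [0.4736, -0.3922, 0.1615]
orientation: [[0.989, -0.001, -0.149], [0.149, 0.002, 0.989], [-0.0, -1.0, 0.002]]
wrist_force: [0.2, -0.6, 0.4]
grip_width: 0.0498
```

```bash
python3 - <<'E'
from h import *
s=snap('wrist','w13.png'); wings(s,.064,.076)
go([0.4727,-.393,.067],8.53)
E
```

```text
[ 294  190   48   48 1784] [ 0.4726 -0.3927  0.0707] ((472.56695556640625, -393.5331115722656), (33.03712844848633, 33.21672821044922), 33.76780319213867)
yaw now 8.61 wy total 0.008 (world dz rot -0.1); t units [-0.05   3.786 -0.029] ; clock 32.95 pos [ 0.4738 -0.3921  0.1617]
```

View pics/w13.png

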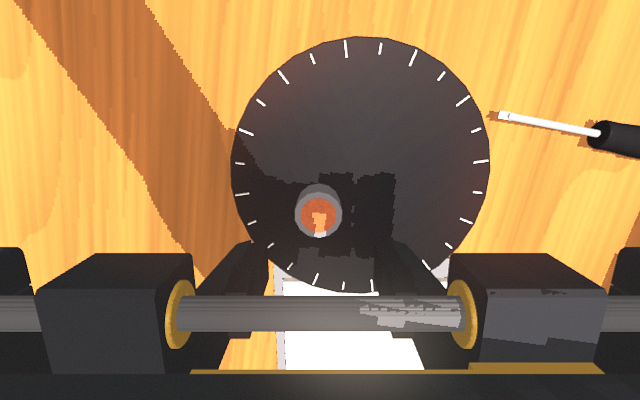

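{"fn": "arm_command", "kwargs": {"deltas": [{"tx": -0.03, "ty": 1, "tz": -0.02, "wx": 0, "wy": 0, "wz": 0}, {"tx": 0, "ty": 1, "tz": 0, "wx": 0, "wy": 0, "wz": 0}, {"tx": 0, "ty": 1, "tz": 0, "wx": 0, "wy": 0, "wz": 0}, {"tx": 0, "ty": 0.5, "tz": 0, "wx": 0, "wy": 0, "wz": 0}, {"tx": 0, "ty": 0.26, "tz": 0, "wx": 0, "wy": 0, "wz": 0}, {"tx": 0, "ty": 0, "tz": 0, "wx": 0, "wy": 0, "wz": 0}, {"tx": 0, "ty": 0, "tz": 0, "wx": 0, "wy": 0, "wz": 0}]}}

```text
clock: 33.83
ee_pos: [0.473, -0.3947, 0.069]
orientation: [[0.989, 0.001, -0.148], [0.148, -0.001, 0.989], [0.001, -1.0, -0.001]]
wrist_force: [-0.5, 0.3, 0.5]
grip_width: 0.05
```

```bash
python3 - <<'E'
from h import *
go([0.4726,-.3932,.067],8.53)
s=snap('top','t4.png'); 
E
```

```text
yaw now 8.52 wy total -0.001 (world dz rot 0.0); t units [-0.009  0.081  0.062] ; clock 33.83 pos [ 0.473  -0.3947  0.069 ]
```

{"fn": "arm_command", "kwargs": {"deltas": [{"tx": -0.01, "ty": 0.06, "tz": 0.06, "wx": 0, "wy": 0, "wz": 0}, {"tx": 0, "ty": 0, "tz": 0, "wx": 0, "wy": 0, "wz": 0}, {"tx": 0, "ty": 0, "tz": 0, "wx": 0, "wy": 0, "wz": 0}]}}

```text
clock: 34.25
ee_pos: [0.4722, -0.3928, 0.0668]
orientation: [[0.989, 0.0, -0.148], [0.148, -0.0, 0.989], [0.0, -1.0, -0.0]]
wrist_force: [0.3, 0.5, -0.8]
grip_width: 0.0499
```

{"fn": "arm_command", "kwargs": {"deltas": [{"tx": 0, "ty": 0, "tz": 0, "wx": 0, "wy": 0, "wz": 0}, {"tx": 0, "ty": 0, "tz": 0, "wx": 0, "wy": 0, "wz": 0}, {"tx": 0, "ty": 0, "tz": 0, "wx": 0, "wy": 0, "wz": 0}, {"tx": 0, "ty": 0, "tz": 0, "wx": 0, "wy": 0, "wz": 0}], "jaw": 20}}

```text
clock: 34.75
ee_pos: [0.4722, -0.3929, 0.0667]
orientation: [[0.989, 0.0, -0.148], [0.148, -0.0, 0.989], [0.0, -1.0, -0.0]]
wrist_force: [0.5, 0.8, 0.2]
grip_width: 0.033
```

```bash
python3 - <<'E'
from h import *
p=nest(1)+.0002*XB;print(p)
go([p[0],p[1],.14],8.53)
E
```

```text
[ 0.5154 -0.0448]
yaw now 8.52 wy total -0.001 (world dz rot 0.0); t units [ 3.777 -2.93  13.514] ; clock 34.75 pos [ 0.4722 -0.3929  0.0667]
```

{"fn": "arm_command", "kwargs": {"deltas": [{"tx": 0, "ty": -0.5, "tz": 0, "wx": 0, "wy": 0, "wz": 0}, {"tx": 0, "ty": -1, "tz": 0, "wx": 0, "wy": 0, "wz": 0}, {"tx": 0, "ty": -1, "tz": 0, "wx": 0, "wy": 0, "wz": 0}, {"tx": 0.28, "ty": -0.43, "tz": 1, "wx": 0, "wy": 0, "wz": 0}, {"tx": 0.28, "ty": 0, "tz": 1, "wx": 0, "wy": 0, "wz": 0}, {"tx": 0.28, "ty": 0, "tz": 1, "wx": 0, "wy": 0, "wz": 0}, {"tx": 0.28, "ty": 0, "tz": 1, "wx": 0, "wy": 0, "wz": 0}, {"tx": 0.28, "ty": 0, "tz": 1, "wx": 0, "wy": 0, "wz": 0}, {"tx": 0.28, "ty": 0, "tz": 1, "wx": 0, "wy": 0, "wz": 0}, {"tx": 0.28, "ty": 0, "tz": 1, "wx": 0, "wy": 0, "wz": 0}, {"tx": 0.28, "ty": 0, "tz": 1, "wx": 0, "wy": 0, "wz": 0}, {"tx": 0.28, "ty": 0, "tz": 1, "wx": 0, "wy": 0, "wz": 0}, {"tx": 0.28, "ty": 0, "tz": 1, "wx": 0, "wy": 0, "wz": 0}, {"tx": 0.28, "ty": 0, "tz": 1, "wx": 0, "wy": 0, "wz": 0}, {"tx": 0.28, "ty": 0, "tz": 1, "wx": 0, "wy": 0, "wz": 0}, {"tx": 0.28, "ty": 0, "tz": 1, "wx": 0, "wy": 0, "wz": 0}, {"tx": 0.13, "ty": 0, "tz": 0.51, "wx": 0, "wy": 0, "wz": 0}, {"tx": 0, "ty": 0, "tz": 0, "wx": 0, "wy": 0, "wz": 0}, {"tx": 0, "ty": 0, "tz": 0, "wx": 0, "wy": 0, "wz": 0}]}}

```text
clock: 37.12
ee_pos: [0.5152, -0.0461, 0.1402]
orientation: [[0.989, 0.0, -0.147], [0.147, -0.001, 0.989], [0.0, -1.0, -0.001]]
wrist_force: [0.4, 0.5, -0.5]
grip_width: 0.0334
```

```bash
python3 - <<'E'
from h import *
p=nest(1)+.0002*XB
go([p[0],p[1],.044],8.53)
s=snap('wrist','w14.png'); fitnests(s,[2,3])
E
```

```text
yaw now 8.44 wy total -0.009 (world dz rot 0.1); t units [0.016 3.85  0.051] ; clock 37.12 pos [ 0.5152 -0.0461  0.1402]
nest 2 pred [0.5084 0.0007] px 319.7 141.1 ax [50.  50.8] meas [0.5085 0.0007 0.024 ] dxb,dyb mm 0.1 0.02
nest 3 pred [0.5016 0.0461] px 319.4 74.9 ax [52.8 56.1] meas [0.5017 0.0456 0.024 ] dxb,dyb mm 0.05 -0.61
```

View pics/w14.png

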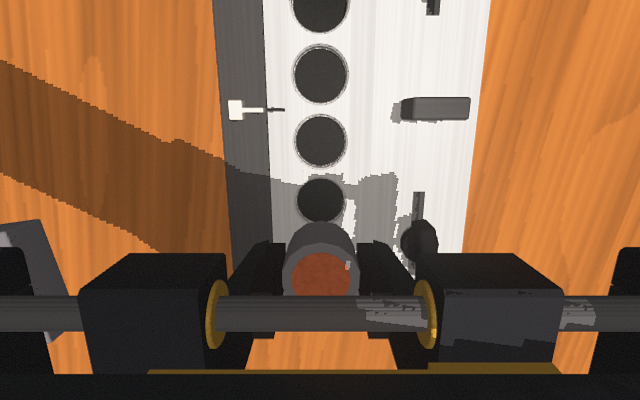

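{"fn": "arm_command", "kwargs": {"deltas": [{"tx": 0.01, "ty": 1, "tz": 0.03, "wx": 0, "wy": 0, "wz": 0}, {"tx": 0, "ty": 1, "tz": 0, "wx": 0, "wy": 0, "wz": 0}, {"tx": 0, "ty": 0.6, "tz": 0, "wx": 0, "wy": 0, "wz": 0}, {"tx": 0, "ty": 0, "tz": 0, "wx": 0, "wy": 0, "wz": 0}, {"tx": 0, "ty": 0.3, "tz": 0, "wx": 0, "wy": 0, "wz": 0}, {"tx": 0, "ty": 0.3, "tz": 0, "wx": 0, "wy": 0, "wz": 0}, {"tx": 0, "ty": 0.3, "tz": 0, "wx": 0, "wy": 0, "wz": 0}, {"tx": 0, "ty": 0.2, "tz": 0, "wx": 0, "wy": 0, "wz": 0}, {"tx": 0, "ty": 0.14, "tz": 0, "wx": 0, "wy": 0, "wz": 0}, {"tx": 0, "ty": 0, "tz": 0, "wx": 0, "wy": 0, "wz": 0}]}}

```text
clock: 38.42
ee_pos: [0.5154, -0.0441, 0.0438]
orientation: [[0.989, -0.0, -0.148], [0.148, -0.0, 0.989], [-0.0, -1.0, 0.0]]
wrist_force: [-0.7, -0.2, -0.7]
grip_width: 0.0336
```

```bash
python3 - <<'E'
from h import *
p=nest(1)+.0002*XB
go([p[0],p[1],.044],8.53); print(arm.read_state()['wrist_force'])
E
```

```text
yaw now 8.52 wy total -0.001 (world dz rot 0.0); t units [-0.001 -0.009 -0.027] ; clock 38.42 pos [ 0.5154 -0.0441  0.0438]
[-0.6917 -0.1687 -0.6727]
```

Release and raise; then move toward the mould.

{"fn": "arm_command", "kwargs": {"deltas": [{"tx": 0, "ty": 0, "tz": -0.02, "wx": 0, "wy": 0, "wz": 0}, {"tx": 0, "ty": 0, "tz": 0, "wx": 0, "wy": 0, "wz": 0}, {"tx": 0, "ty": 0, "tz": 0, "wx": 0, "wy": 0, "wz": 0}, {"tx": 0, "ty": -0.5, "tz": 0, "wx": 0, "wy": 0, "wz": 0}, {"tx": 0, "ty": -1, "tz": 0, "wx": 0, "wy": 0, "wz": 0}, {"tx": 0, "ty": -1, "tz": -0.5, "wx": 0, "wy": 0, "wz": 0}, {"tx": 0, "ty": -1, "tz": -0.5, "wx": 0, "wy": 0, "wz": 0}, {"tx": 0, "ty": 0, "tz": 0, "wx": 0, "wy": 0, "wz": 0}, {"tx": 0, "ty": 0, "tz": 0, "wx": 0, "wy": 0, "wz": 0}], "jaw": 45}}

```text
clock: 39.55
ee_pos: [0.5189, -0.0686, 0.1312]
orientation: [[0.989, -0.001, -0.149], [0.149, 0.001, 0.989], [-0.0, -1.0, 0.001]]
wrist_force: [-0.3, 0.5, 0.4]
grip_width: 0.045
```

```bash
python3 - <<'E'
from h import *
s=snap('wrist','w15.png'); wings(s,.040,.050); fitnests(s,[2,3])
go([0.46,.30,.2],8.53)
E
```

```text
[410  58  59  26 175] [0.5699 0.0292 0.045 ] ((577.0787353515625, 27.68023109436035), (12.055924415588379, 35.6981315612793), 76.51628112792969)
[ 296  155   50   52 2005] [ 0.5162 -0.0444  0.0467] ((516.1989135742188, -44.914817810058594), (33.129676818847656, 33.29227066040039), 33.40338897705078)
[416 192  19  62 231] [ 0.5876 -0.059   0.0457] ((588.48681640625, -63.39071273803711), (9.992767333984375, 42.89652633666992), 4.284940242767334)
[ 297  220   48   48 1794] [ 0.5227 -0.0885  0.0466] ((522.8359375, -89.43135833740234), (33.42503356933594, 32.86676788330078), 70.18843078613281)
nest 2 pred [0.5084 0.0007] px 319.4 109.3 ax [53.3 55.3] meas [0.5086 0.0004 0.024 ] dxb,dyb mm 0.13 -0.29
nest 3 pred [0.5016 0.0461] px 319.3 36.8 ax [56.1 61.2] meas [0.5017 0.0454 0.024 ] dxb,dyb mm 0.03 -0.79
yaw now 8.56 wy total 0.003 (world dz rot -0.0); t units [-0.133 -2.767 14.926] ; clock 39.60 pos [ 0.5186 -0.0685  0.1308]
```

View pics/w15.png

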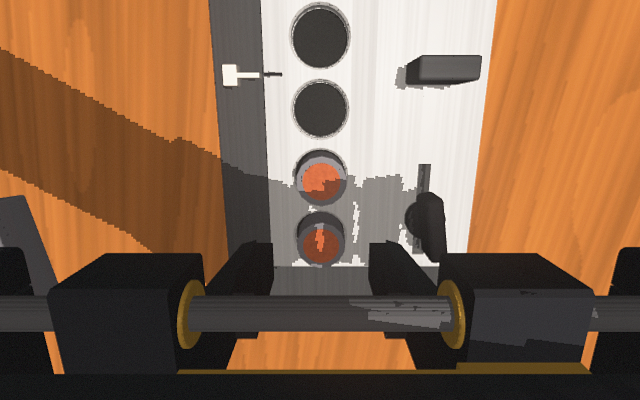

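{"fn": "arm_command", "kwargs": {"deltas": [{"tx": 0, "ty": -0.5, "tz": 1, "wx": 0, "wy": 0, "wz": 0}, {"tx": 0, "ty": -0.5, "tz": 1, "wx": 0, "wy": 0, "wz": 0}, {"tx": 0, "ty": -0.5, "tz": 1, "wx": 0, "wy": 0, "wz": 0}, {"tx": 0, "ty": -0.5, "tz": 1, "wx": 0, "wy": 0, "wz": 0}, {"tx": 0, "ty": -0.5, "tz": 1, "wx": 0, "wy": 0, "wz": 0}, {"tx": 0, "ty": -0.3, "tz": 1, "wx": 0, "wy": 0, "wz": 0}, {"tx": 0, "ty": 0, "tz": 1, "wx": 0, "wy": 0, "wz": 0}, {"tx": 0, "ty": 0, "tz": 1, "wx": 0, "wy": 0, "wz": 0}, {"tx": 0, "ty": 0, "tz": 1, "wx": 0, "wy": 0, "wz": 0}, {"tx": 0, "ty": 0, "tz": 1, "wx": 0, "wy": 0, "wz": 0}, {"tx": 0, "ty": 0, "tz": 1, "wx": 0, "wy": 0, "wz": 0}, {"tx": 0, "ty": 0, "tz": 1, "wx": 0, "wy": 0, "wz": 0}, {"tx": 0, "ty": 0, "tz": 1, "wx": 0, "wy": 0, "wz": 0}, {"tx": -0.1, "ty": 0, "tz": 1, "wx": 0, "wy": 0, "wz": 0}, {"tx": 0, "ty": 0, "tz": 0.9, "wx": 0, "wy": 0, "wz": 0}, {"tx": 0, "ty": 0, "tz": 0, "wx": 0, "wy": 0, "wz": 0}, {"tx": 0, "ty": 0, "tz": 0, "wx": 0, "wy": 0, "wz": 0}], "jaw": 50}}

```text
clock: 41.72
ee_pos: [0.4618, 0.2976, 0.2013]
orientation: [[0.989, -0.0, -0.147], [0.147, -0.001, 0.989], [-0.0, -1.0, -0.001]]
wrist_force: [0.5, -0.5, 0.2]
grip_width: 0.0499
```

```bash
python3 - <<'E'
from h import *
s=snap('wrist','w16.png'); wings(s,.036,.048)
go([0.46,.30,.2],8.53)
E
```

```text
[ 278   59   41   44 1390] [0.4306 0.3867 0.0428] ((430.45050048828125, 386.65203857421875), (32.33028793334961, 33.399879455566406), 53.881317138671875)
[ 357   81   41   42 1337] [0.4976 0.3797 0.0428] ((497.9974060058594, 379.6759338378906), (33.15424346923828, 33.16845703125), 20.12990379333496)
[ 261  141   39   39 1182] [0.4236 0.3197 0.0427] ((423.35491943359375, 319.2370300292969), (33.26487731933594, 32.79580307006836), 52.45857238769531)
[ 336  160   38   39 1140] [0.4905 0.3127 0.0427] ((490.68951416015625, 312.20538330078125), (32.91376876831055, 33.326534271240234), 11.195265769958496)
[115 204  48  49 346] [0.3103 0.2461 0.0422] ((307.45574951171875, 243.5209197998047), (19.151580810546875, 53.289695739746094), 40.87928009033203)
[ 95 216  24  37 382] [0.2696 0.2251 0.042 ] ((270.903076171875, 226.74493408203125), (11.443574905395508, 38.9156379699707), 9.979013442993164)
[380 348  27  22 240] [0.5617 0.131  0.0401] ((564.1018676757812, 132.3369903564453), (27.12297821044922, 29.85386085510254), 8.481865882873535)
yaw now 8.42 wy total -0.011 (world dz rot 0.1); t units [-0.06   0.057  0.117] ; clock 41.77 pos [0.4619 0.2973 0.2014]
```

View pics/w16.png

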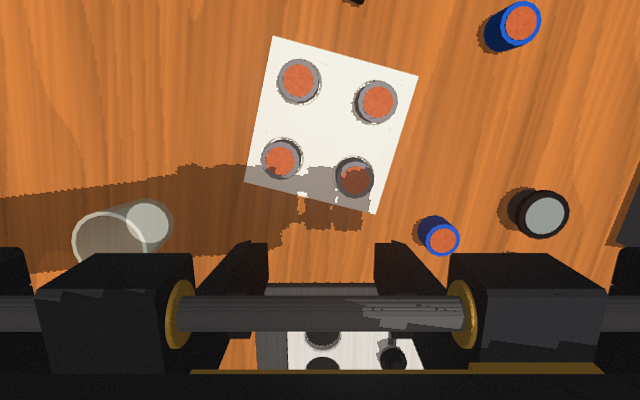

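```bash
python3 - <<'E'
from h import *
s=dict(np.load('last_wrist.npz')); im=s['color'][:,:,::-1]
cv2.imwrite('pics/c16.png',cv2.resize(im[30:260,240:560],None,fx=2.4,fy=2.4,interpolation=cv2.INTER_CUBIC))
go([0.4907,.3124,.041],8.53)
E
```

```text
yaw now 8.42 wy total -0.011 (world dz rot 0.1); t units [1.228 6.417 0.425] ; clock 41.77 pos [0.4619 0.2973 0.2014]
```

View pics/c16.png

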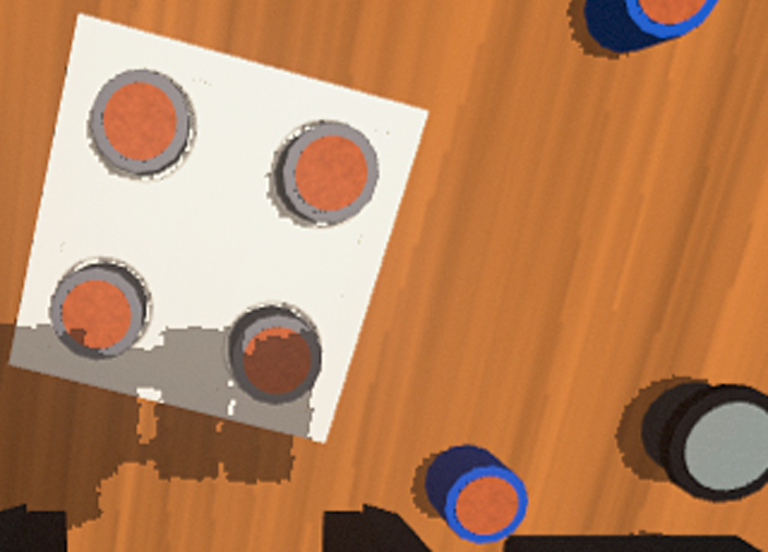

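{"fn": "arm_command", "kwargs": {"deltas": [{"tx": 0.6, "ty": 1, "tz": 0.2, "wx": 0, "wy": -0.01, "wz": 0}, {"tx": 0.6, "ty": 1, "tz": 0.2, "wx": 0, "wy": 0, "wz": 0}, {"tx": 0.03, "ty": 1, "tz": 0.03, "wx": 0, "wy": 0, "wz": 0}, {"tx": 0, "ty": 1, "tz": 0, "wx": 0, "wy": 0, "wz": 0}, {"tx": 0, "ty": 0, "tz": 0, "wx": 0, "wy": 0, "wz": 0}, {"tx": 0, "ty": 0, "tz": 0, "wx": 0, "wy": 0, "wz": 0}]}}

```text
clock: 42.52
ee_pos: [0.4912, 0.3134, 0.1024]
orientation: [[0.989, 0.001, -0.149], [0.149, 0.0, 0.989], [0.001, -1.0, 0.0]]
wrist_force: [0.7, 0.6, 0.6]
grip_width: 0.0498
```

```bash
python3 - <<'E'
from h import *
go([0.4907,.3124,.041],8.53)
s=snap('wrist','w17.png'); wings(s,.036,.048)
E
```

```text
yaw now 8.55 wy total 0.002 (world dz rot -0.0); t units [-0.025  2.458 -0.036] ; clock 42.52 pos [0.4912 0.3134 0.1024]
[ 199   52   63   66 3211] [0.4313 0.387  0.0428] ((430.9042663574219, 386.71319580078125), (33.11717224121094, 33.52128219604492), 78.48562622070312)
[ 319   87   61   62 2903] [0.498  0.38   0.0428] ((498.1810302734375, 379.72796630859375), (33.11117172241211, 33.433528900146484), 70.76127624511719)
[ 180  173   59   57 2551] [0.4244 0.3203 0.0426] ((423.69696044921875, 319.2561950683594), (33.8824577331543, 33.17758560180664), 40.880393981933594)
[ 292  200   54   56 2338] [0.491  0.3133 0.0426] ((491.1920166015625, 312.2726745605469), (32.95575714111328, 33.68531036376953), 35.530696868896484)
[ 28 273  13  21 113] [0.3148 0.2475 0.0391] ((314.15020751953125, 248.12716674804688), (2.4093027114868164, 12.346578598022461), 43.32390594482422)
```

{"fn": "arm_command", "kwargs": {"deltas": [{"tx": -0.01, "ty": 1, "tz": -0.03, "wx": 0, "wy": 0, "wz": 0}, {"tx": 0, "ty": 0.9, "tz": 0, "wx": 0, "wy": 0, "wz": 0}, {"tx": 0, "ty": 0.3, "tz": 0, "wx": 0, "wy": 0, "wz": 0}, {"tx": 0, "ty": 0.24, "tz": 0, "wx": 0, "wy": 0, "wz": 0}, {"tx": 0, "ty": 0, "tz": 0, "wx": 0, "wy": 0, "wz": 0}, {"tx": 0, "ty": 0, "tz": 0, "wx": 0, "wy": 0, "wz": 0}]}}

```text
clock: 43.32
ee_pos: [0.4907, 0.3133, 0.041]
orientation: [[0.989, 0.001, -0.15], [0.15, 0.0, 0.989], [0.001, -1.0, 0.0]]
wrist_force: [0.1, -0.5, 1.1]
grip_width: 0.0499
```

```bash
python3 - <<'E'
from h import *
go([0.491,.3126,.041],8.53)
E
```

```text
yaw now 8.61 wy total 0.008 (world dz rot -0.1); t units [ 0.009 -0.    -0.028] ; clock 43.33 pos [0.4907 0.3133 0.041 ]
```

{"fn": "arm_command", "kwargs": {"deltas": [{"tx": 0.01, "ty": 0, "tz": -0.02, "wx": 0, "wy": 0, "wz": 0}, {"tx": 0, "ty": 0, "tz": 0, "wx": 0, "wy": 0, "wz": 0}, {"tx": 0, "ty": 0, "tz": 0, "wx": 0, "wy": 0, "wz": 0}, {"tx": 0, "ty": 0, "tz": 0, "wx": 0, "wy": 0, "wz": 0}, {"tx": 0, "ty": 0, "tz": 0, "wx": 0, "wy": 0, "wz": 0}], "jaw": 20}}

```text
clock: 43.95
ee_pos: [0.4908, 0.3127, 0.0408]
orientation: [[0.989, 0.0, -0.15], [0.15, 0.0, 0.989], [0.0, -1.0, 0.0]]
wrist_force: [0.8, -0.6, 5.1]
grip_width: 0.0333
```

```bash
python3 - <<'E'
from h import *
p=nest(2)+.0001*XB
go([p[0],p[1],.14],8.53)
E
```

```text
yaw now 8.62 wy total 0.009 (world dz rot -0.1); t units [ -1.15   -3.97  -12.449] ; clock 43.95 pos [0.4908 0.3127 0.0408]
```

{"fn": "arm_command", "kwargs": {"deltas": [{"tx": 0, "ty": -0.4, "tz": 0, "wx": 0, "wy": 0.01, "wz": 0}, {"tx": 0, "ty": -1, "tz": 0, "wx": 0, "wy": 0, "wz": 0}, {"tx": 0, "ty": -1, "tz": 0, "wx": 0, "wy": 0, "wz": 0}, {"tx": 0, "ty": -1, "tz": 0, "wx": 0, "wy": 0, "wz": 0}, {"tx": 0, "ty": -0.57, "tz": -0.5, "wx": 0, "wy": 0, "wz": 0}, {"tx": -0.1, "ty": 0, "tz": -1, "wx": 0, "wy": 0, "wz": 0}, {"tx": -0.1, "ty": 0, "tz": -1, "wx": 0, "wy": 0, "wz": 0}, {"tx": -0.1, "ty": 0, "tz": -1, "wx": 0, "wy": 0, "wz": 0}, {"tx": -0.1, "ty": 0, "tz": -1, "wx": 0, "wy": 0, "wz": 0}, {"tx": -0.1, "ty": 0, "tz": -1, "wx": 0, "wy": 0, "wz": 0}, {"tx": -0.1, "ty": 0, "tz": -1, "wx": 0, "wy": 0, "wz": 0}, {"tx": -0.1, "ty": 0, "tz": -1, "wx": 0, "wy": 0, "wz": 0}, {"tx": -0.1, "ty": 0, "tz": -1, "wx": 0, "wy": 0, "wz": 0}, {"tx": -0.1, "ty": 0, "tz": -1, "wx": 0, "wy": 0, "wz": 0}, {"tx": -0.1, "ty": 0, "tz": -1, "wx": 0, "wy": 0, "wz": 0}, {"tx": -0.1, "ty": 0, "tz": -1, "wx": 0, "wy": 0, "wz": 0}, {"tx": -0.05, "ty": 0, "tz": -0.95, "wx": 0, "wy": 0, "wz": 0}, {"tx": 0, "ty": 0, "tz": 0, "wx": 0, "wy": 0, "wz": 0}, {"tx": 0, "ty": 0, "tz": 0, "wx": 0, "wy": 0, "wz": 0}]}}

```text
clock: 46.32
ee_pos: [0.5079, 0.0012, 0.1396]
orientation: [[0.989, -0.001, -0.148], [0.148, 0.001, 0.989], [-0.001, -1.0, 0.001]]
wrist_force: [-0.3, 0.2, 0.0]
grip_width: 0.033
```

```bash
python3 - <<'E'
from h import *
p=nest(2)+.0001*XB
go([p[0],p[1],.045],8.53)
s=snap('wrist','w18.png'); fitnests(s,[3,4])
E
```

```text
yaw now 8.53 wy total -0.000 (world dz rot 0.0); t units [ 0.023  3.783 -0.023] ; clock 46.33 pos [0.5079 0.0012 0.1396]
nest 3 pred [0.5016 0.0461] px 320.1 143.9 ax [50.2 50.6] meas [0.5016 0.0462 0.024 ] dxb,dyb mm 0.03 0.01
nest 4 pred [0.4948 0.0916] px 320.1 77.9 ax [52.7 56. ] meas [0.4948 0.0911 0.024 ] dxb,dyb mm -0.02 -0.59
```

View pics/w18.png

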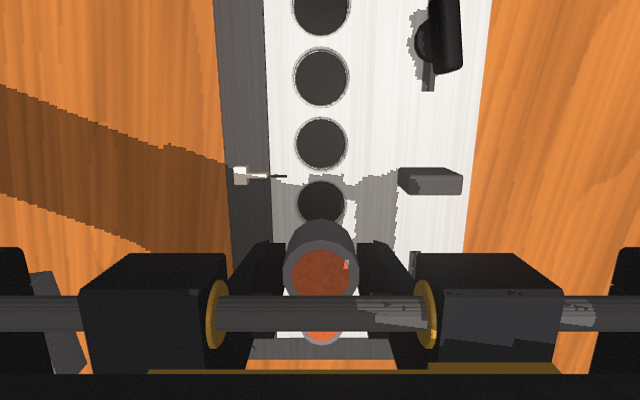

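{"fn": "arm_command", "kwargs": {"deltas": [{"tx": 0.01, "ty": 1, "tz": -0.02, "wx": 0, "wy": 0, "wz": 0}, {"tx": 0, "ty": 1, "tz": 0, "wx": 0, "wy": 0, "wz": 0}, {"tx": 0, "ty": 0.6, "tz": 0, "wx": 0, "wy": 0, "wz": 0}, {"tx": 0, "ty": 0, "tz": 0, "wx": 0, "wy": 0, "wz": 0}, {"tx": 0, "ty": 0.3, "tz": 0, "wx": 0, "wy": 0, "wz": 0}, {"tx": 0, "ty": 0.3, "tz": 0, "wx": 0, "wy": 0, "wz": 0}, {"tx": 0, "ty": 0.3, "tz": 0, "wx": 0, "wy": 0, "wz": 0}, {"tx": 0, "ty": 0.2, "tz": 0, "wx": 0, "wy": 0, "wz": 0}, {"tx": 0, "ty": 0.08, "tz": 0, "wx": 0, "wy": 0, "wz": 0}, {"tx": 0, "ty": 0, "tz": 0, "wx": 0, "wy": 0, "wz": 0}]}}

```text
clock: 47.62
ee_pos: [0.5086, 0.0001, 0.0452]
orientation: [[0.989, -0.0, -0.148], [0.148, -0.0, 0.989], [-0.0, -1.0, -0.0]]
wrist_force: [0.1, 0.2, -0.3]
grip_width: 0.0334
```

```bash
python3 - <<'E'
from h import *
p=nest(2)+.0001*XB
go([p[0],p[1],.045],8.53); print(arm.read_state()['wrist_force'])
E
```

```text
yaw now 8.51 wy total -0.002 (world dz rot 0.0); t units [0.001 0.007 0.025] ; clock 47.62 pos [0.5086 0.0001 0.0452]
[ 0.101   0.1683 -0.3271]
```

{"fn": "arm_command", "kwargs": {"deltas": [{"tx": 0, "ty": 0, "tz": 0.02, "wx": 0, "wy": 0, "wz": 0}, {"tx": 0, "ty": 0, "tz": 0, "wx": 0, "wy": 0, "wz": 0}, {"tx": 0, "ty": 0, "tz": 0, "wx": 0, "wy": 0, "wz": 0}, {"tx": 0, "ty": -0.5, "tz": 0, "wx": 0, "wy": 0, "wz": 0}, {"tx": 0, "ty": -1, "tz": 0, "wx": 0, "wy": 0, "wz": 0}, {"tx": 0, "ty": -1, "tz": 0, "wx": 0, "wy": 0, "wz": 0}, {"tx": 0, "ty": -1, "tz": 0, "wx": 0, "wy": 0, "wz": 0}, {"tx": 0, "ty": 0, "tz": 0, "wx": 0, "wy": 0, "wz": 0}, {"tx": 0, "ty": 0, "tz": 0, "wx": 0, "wy": 0, "wz": 0}], "jaw": 50}}

```text
clock: 48.75
ee_pos: [0.5082, 0.0009, 0.1325]
orientation: [[0.989, -0.0, -0.148], [0.148, 0.0, 0.989], [-0.0, -1.0, 0.0]]
wrist_force: [0.3, -0.1, -1.2]
grip_width: 0.0496
```

```bash
python3 - <<'E'
from h import *
s=snap('wrist','w19.png'); wings(s,.040,.050)
go([0.498,.3798,.1],8.53)
E
```

```text
[431   0  16  73 367] [0.5606 0.1211 0.0459] ((560.9602661132812, 120.95643615722656), (5.460366249084473, 41.804927825927734), 25.486957550048828)
[403 171  56  22 184] [0.5713 0.0374 0.0451] ((575.4454345703125, 39.43208694458008), (36.061805725097656, 11.459218978881836), 29.254058837890625)
[ 297  191   49   50 1865] [0.5093 0.0007 0.0467] ((509.2784118652344, -0.00490570068359375), (32.97260284423828, 33.2435302734375), 58.14304733276367)
[ 299  252   46   44 1634] [ 0.5161 -0.043   0.0465] ((516.3509521484375, -43.62299346923828), (32.623252868652344, 31.969839096069336), 8.968097686767578)
[299 332  44  19 653] [ 0.5237 -0.0963  0.0469] ((523.8251342773438, -97.49829864501953), (32.59149932861328, 17.735118865966797), 9.043669700622559)
yaw now 8.53 wy total -0.000 (world dz rot 0.0); t units [ 1.855  1.288 15.052] ; clock 48.80 pos [0.508  0.0008 0.1322]
```

{"fn": "arm_command", "kwargs": {"deltas": [{"tx": 0.12, "ty": 0, "tz": 1, "wx": 0, "wy": 0, "wz": 0}, {"tx": 0.12, "ty": 0, "tz": 1, "wx": 0, "wy": 0, "wz": 0}, {"tx": 0.12, "ty": 0, "tz": 1, "wx": 0, "wy": 0, "wz": 0}, {"tx": 0.12, "ty": 0, "tz": 1, "wx": 0, "wy": 0, "wz": 0}, {"tx": 0.12, "ty": 0, "tz": 1, "wx": 0, "wy": 0, "wz": 0}, {"tx": 0.12, "ty": 0, "tz": 1, "wx": 0, "wy": 0, "wz": 0}, {"tx": 0.12, "ty": 0, "tz": 1, "wx": 0, "wy": 0, "wz": 0}, {"tx": 0.12, "ty": 0, "tz": 1, "wx": 0, "wy": 0, "wz": 0}, {"tx": 0.12, "ty": 0, "tz": 1, "wx": 0, "wy": 0, "wz": 0}, {"tx": 0.12, "ty": 0, "tz": 1, "wx": 0, "wy": 0, "wz": 0}, {"tx": 0.12, "ty": 0, "tz": 1, "wx": 0, "wy": 0, "wz": 0}, {"tx": 0.12, "ty": 0, "tz": 1, "wx": 0, "wy": 0, "wz": 0}, {"tx": 0.12, "ty": 0, "tz": 1, "wx": 0, "wy": 0, "wz": 0}, {"tx": 0.12, "ty": 0, "tz": 1, "wx": 0, "wy": 0, "wz": 0}, {"tx": 0.17, "ty": 0.3, "tz": 1, "wx": 0, "wy": 0, "wz": 0}, {"tx": 0, "ty": 0.98, "tz": 0.05, "wx": 0, "wy": 0, "wz": 0}, {"tx": 0, "ty": 0, "tz": 0, "wx": 0, "wy": 0, "wz": 0}, {"tx": 0, "ty": 0, "tz": 0, "wx": 0, "wy": 0, "wz": 0}]}}

```text
clock: 51.05
ee_pos: [0.4988, 0.3788, 0.1008]
orientation: [[0.989, -0.0, -0.147], [0.147, -0.001, 0.989], [-0.0, -1.0, -0.001]]
wrist_force: [0.3, -0.2, 0.4]
grip_width: 0.0499
```

```bash
python3 - <<'E'
from h import *
s=snap('wrist','w20.png'); wings(s,.036,.048)
go([0.498,.3798,.041],8.53)
E
```

```text
[ 179  170   59   57 2609] [0.4314 0.3879 0.0426] ((430.8754577636719, 386.9996032714844), (32.951332092285156, 33.758636474609375), 5.2621331214904785)
[ 291  197   56   56 2394] [0.4981 0.381  0.0427] ((498.35498046875, 379.8814392089844), (33.22361373901367, 33.3512077331543), 6.293975830078125)
[194 272  13  16 118] [0.4283 0.3339 0.0406] ((428.4732360839844, 333.8628845214844), (6.210794448852539, 8.02800464630127), 28.047801971435547)
yaw now 8.46 wy total -0.007 (world dz rot 0.1); t units [-0.037  2.41   0.037] ; clock 51.10 pos [0.4991 0.379  0.1013]
```

{"fn": "arm_command", "kwargs": {"deltas": [{"tx": -0.02, "ty": 1, "tz": 0.03, "wx": 0, "wy": 0, "wz": 0}, {"tx": 0, "ty": 0.9, "tz": 0, "wx": 0, "wy": 0, "wz": 0}, {"tx": 0, "ty": 0.3, "tz": 0, "wx": 0, "wy": 0, "wz": 0}, {"tx": 0, "ty": 0.2, "tz": 0, "wx": 0, "wy": 0, "wz": 0}, {"tx": 0, "ty": 0, "tz": 0, "wx": 0, "wy": 0, "wz": 0}, {"tx": 0, "ty": 0, "tz": 0, "wx": 0, "wy": 0, "wz": 0}]}}

```text
clock: 51.85
ee_pos: [0.4983, 0.3804, 0.0413]
orientation: [[0.989, 0.001, -0.148], [0.148, 0.001, 0.989], [0.001, -1.0, 0.0]]
wrist_force: [0.4, -0.1, 0.6]
grip_width: 0.0498
```

```bash
python3 - <<'E'
from h import *
go([0.4982,.38,.041],8.53)
E
```

```text
yaw now 8.51 wy total -0.002 (world dz rot 0.0); t units [-0.007  0.013 -0.017] ; clock 51.85 pos [0.4983 0.3804 0.0413]
```

{"fn": "arm_command", "kwargs": {"deltas": [{"tx": 0, "ty": 0, "tz": -0.01, "wx": 0, "wy": 0, "wz": 0}, {"tx": 0, "ty": 0, "tz": 0, "wx": 0, "wy": 0, "wz": 0}, {"tx": 0, "ty": 0, "tz": 0, "wx": 0, "wy": 0, "wz": 0}, {"tx": 0, "ty": 0, "tz": 0, "wx": 0, "wy": 0, "wz": 0}, {"tx": 0, "ty": 0, "tz": 0, "wx": 0, "wy": 0, "wz": 0}], "jaw": 20}}

```text
clock: 52.48
ee_pos: [0.4981, 0.3801, 0.041]
orientation: [[0.989, 0.0, -0.148], [0.148, 0.0, 0.989], [0.0, -1.0, 0.0]]
wrist_force: [-0.3, -0.8, 4.9]
grip_width: 0.0333
```

```bash
python3 - <<'E'
from h import *
p=nest(3)
go([p[0],p[1],.14],8.53)
E
```

```text
yaw now 8.52 wy total -0.001 (world dz rot 0.0); t units [ -1.842  -3.959 -13.232] ; clock 52.48 pos [0.4981 0.3801 0.041 ]
```

{"fn": "arm_command", "kwargs": {"deltas": [{"tx": 0, "ty": -0.4, "tz": 0, "wx": 0, "wy": 0, "wz": 0}, {"tx": 0, "ty": -1, "tz": 0, "wx": 0, "wy": 0, "wz": 0}, {"tx": 0, "ty": -1, "tz": 0, "wx": 0, "wy": 0, "wz": 0}, {"tx": 0, "ty": -1, "tz": -0.3, "wx": 0, "wy": 0, "wz": 0}, {"tx": -0.14, "ty": -0.56, "tz": -1, "wx": 0, "wy": 0, "wz": 0}, {"tx": -0.14, "ty": 0, "tz": -1, "wx": 0, "wy": 0, "wz": 0}, {"tx": -0.14, "ty": 0, "tz": -1, "wx": 0, "wy": 0, "wz": 0}, {"tx": -0.14, "ty": 0, "tz": -1, "wx": 0, "wy": 0, "wz": 0}, {"tx": -0.14, "ty": 0, "tz": -1, "wx": 0, "wy": 0, "wz": 0}, {"tx": -0.14, "ty": 0, "tz": -1, "wx": 0, "wy": 0, "wz": 0}, {"tx": -0.14, "ty": 0, "tz": -1, "wx": 0, "wy": 0, "wz": 0}, {"tx": -0.14, "ty": 0, "tz": -1, "wx": 0, "wy": 0, "wz": 0}, {"tx": -0.14, "ty": 0, "tz": -1, "wx": 0, "wy": 0, "wz": 0}, {"tx": -0.14, "ty": 0, "tz": -1, "wx": 0, "wy": 0, "wz": 0}, {"tx": -0.14, "ty": 0, "tz": -1, "wx": 0, "wy": 0, "wz": 0}, {"tx": -0.14, "ty": 0, "tz": -1, "wx": 0, "wy": 0, "wz": 0}, {"tx": -0.16, "ty": 0, "tz": -0.93, "wx": 0, "wy": 0, "wz": 0}, {"tx": 0, "ty": 0, "tz": 0, "wx": 0, "wy": 0, "wz": 0}, {"tx": 0, "ty": 0, "tz": 0, "wx": 0, "wy": 0, "wz": 0}]}}

```text
clock: 54.85
ee_pos: [0.5015, 0.0471, 0.1398]
orientation: [[0.989, 0.0, -0.149], [0.149, 0.001, 0.989], [0.0, -1.0, 0.001]]
wrist_force: [-0.2, -0.3, 0.1]
grip_width: 0.033
```

```bash
python3 - <<'E'
from h import *
p=nest(3)
go([p[0],p[1],.045],8.53)
s=snap('wrist','w21.png'); fitnests(s,[4,5])
E
```

```text
yaw now 8.56 wy total 0.003 (world dz rot -0.0); t units [-0.002  3.793 -0.038] ; clock 54.85 pos [0.5015 0.0471 0.1398]
nest 4 pred [0.4948 0.0916] px 319.3 144.4 ax [50.  50.6] meas [0.4948 0.0916 0.024 ] dxb,dyb mm 0.03 0.0
nest 5 pred [0.4879 0.1371] px 319.2 78.5 ax [52.6 55.9] meas [0.488  0.1366 0.024 ] dxb,dyb mm -0.04 -0.56
```

View pics/w21.png

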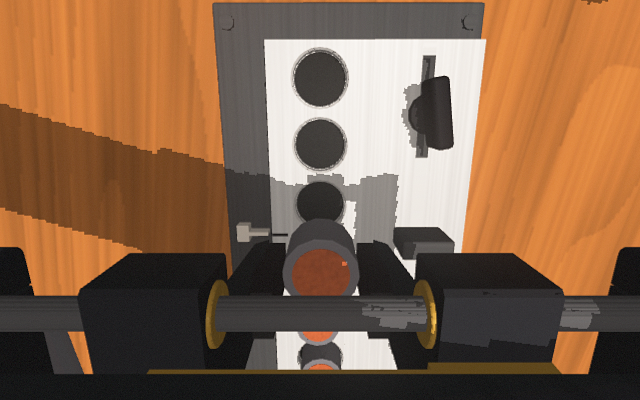

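{"fn": "arm_command", "kwargs": {"deltas": [{"tx": 0, "ty": 1, "tz": -0.03, "wx": 0, "wy": 0, "wz": 0}, {"tx": 0, "ty": 1, "tz": 0, "wx": 0, "wy": 0, "wz": 0}, {"tx": 0, "ty": 0.6, "tz": 0, "wx": 0, "wy": 0, "wz": 0}, {"tx": 0, "ty": 0, "tz": 0, "wx": 0, "wy": 0, "wz": 0}, {"tx": 0, "ty": 0.3, "tz": 0, "wx": 0, "wy": 0, "wz": 0}, {"tx": 0, "ty": 0.3, "tz": 0, "wx": 0, "wy": 0, "wz": 0}, {"tx": 0, "ty": 0.3, "tz": 0, "wx": 0, "wy": 0, "wz": 0}, {"tx": 0, "ty": 0.2, "tz": 0, "wx": 0, "wy": 0, "wz": 0}, {"tx": 0, "ty": 0.09, "tz": 0, "wx": 0, "wy": 0, "wz": 0}, {"tx": 0, "ty": 0, "tz": 0, "wx": 0, "wy": 0, "wz": 0}]}}

```text
clock: 56.15
ee_pos: [0.5016, 0.0452, 0.045]
orientation: [[0.989, 0.0, -0.148], [0.148, 0.0, 0.989], [0.0, -1.0, 0.0]]
wrist_force: [-1.3, -0.8, -1.1]
grip_width: 0.0333
```

```bash
python3 - <<'E'
from h import *
p=nest(3)
go([p[0],p[1],.045],8.53); print(arm.read_state()['wrist_force'])
E
```

```text
yaw now 8.50 wy total -0.003 (world dz rot 0.0); t units [0.004 0.001 0.037] ; clock 56.15 pos [0.5016 0.0452 0.045 ]
[-1.2743 -0.7783 -1.0565]
```

{"fn": "arm_command", "kwargs": {"deltas": [{"tx": 0, "ty": 0, "tz": 0.03, "wx": 0, "wy": 0, "wz": 0}, {"tx": 0, "ty": 0, "tz": 0, "wx": 0, "wy": 0, "wz": 0}, {"tx": 0, "ty": 0, "tz": 0, "wx": 0, "wy": 0, "wz": 0}, {"tx": 0, "ty": -0.5, "tz": 0, "wx": 0, "wy": 0, "wz": 0}, {"tx": 0, "ty": -1, "tz": 0, "wx": 0, "wy": 0, "wz": 0}, {"tx": 0, "ty": -1, "tz": 0, "wx": 0, "wy": 0, "wz": 0}, {"tx": 0, "ty": -1, "tz": 0, "wx": 0, "wy": 0, "wz": 0}, {"tx": 0, "ty": 0, "tz": 0, "wx": 0, "wy": 0, "wz": 0}, {"tx": 0, "ty": 0, "tz": 0, "wx": 0, "wy": 0, "wz": 0}], "jaw": 50}}

```text
clock: 57.28
ee_pos: [0.5011, 0.0463, 0.1323]
orientation: [[0.989, -0.0, -0.148], [0.148, 0.0, 0.989], [-0.0, -1.0, 0.0]]
wrist_force: [-0.1, 0.5, -0.1]
grip_width: 0.05
```

```bash
python3 - <<'E'
from h import *
s=snap('wrist','w22.png'); wings(s,.040,.050)
go([0.4237,.3195,.1],8.53)
E
```

```text
[425  77  11  71 281] [0.5599 0.1231 0.0458] ((560.1759033203125, 123.00045013427734), (2.4138004779815674, 42.50584411621094), 16.402557373046875)
[ 297  191   49   49 1862] [0.5023 0.0462 0.0467] ((502.4781188964844, 45.50625228881836), (32.93229675292969, 33.01997375488281), 7.2538604736328125)
[400 235  53   9 272] [0.5764 0.0405 0.0451] ((577.285400390625, 40.587913513183594), (34.626808166503906, 5.1102142333984375), 16.253999710083008)
[ 299  253   46   43 1624] [0.5092 0.0019 0.0465] ((509.4391784667969, 1.1875133514404297), (32.88460922241211, 31.128278732299805), 7.2307538986206055)
[296 332  44  20 671] [ 0.5145 -0.0512  0.0469] ((514.55126953125, -52.64654541015625), (32.599178314208984, 18.861881256103516), 8.646121978759766)
[406 339   8  31  98] [ 0.5847 -0.0499  0.0456] ((585.7476806640625, -56.111759185791016), (4.367386341094971, 26.305706024169922), 7.36810827255249)
[302 359  38  11 289] [ 0.5207 -0.0757  0.0442] ((520.3312377929688, -77.50624084472656), (29.59299087524414, 9.820832252502441), 10.950602531433105)
yaw now 8.53 wy total -0.000 (world dz rot 0.0); t units [-1.433  1.279 11.269] ; clock 57.33 pos [0.5009 0.0462 0.132 ]
```

{"fn": "arm_command", "kwargs": {"deltas": [{"tx": -0.12, "ty": 0, "tz": 1, "wx": 0, "wy": 0, "wz": 0}, {"tx": -0.12, "ty": 0, "tz": 1, "wx": 0, "wy": 0, "wz": 0}, {"tx": -0.12, "ty": 0, "tz": 1, "wx": 0, "wy": 0, "wz": 0}, {"tx": -0.12, "ty": 0, "tz": 1, "wx": 0, "wy": 0, "wz": 0}, {"tx": -0.12, "ty": 0, "tz": 1, "wx": 0, "wy": 0, "wz": 0}, {"tx": -0.12, "ty": 0, "tz": 1, "wx": 0, "wy": 0, "wz": 0}, {"tx": -0.12, "ty": 0, "tz": 1, "wx": 0, "wy": 0, "wz": 0}, {"tx": -0.12, "ty": 0, "tz": 1, "wx": 0, "wy": 0, "wz": 0}, {"tx": -0.12, "ty": 0, "tz": 1, "wx": 0, "wy": 0, "wz": 0}, {"tx": -0.12, "ty": 0, "tz": 1, "wx": 0, "wy": 0, "wz": 0}, {"tx": -0.23, "ty": 0.3, "tz": 1, "wx": 0, "wy": 0, "wz": 0}, {"tx": 0, "ty": 0.98, "tz": 0.27, "wx": 0, "wy": 0, "wz": 0}, {"tx": 0, "ty": 0, "tz": 0, "wx": 0, "wy": 0, "wz": 0}, {"tx": 0, "ty": 0, "tz": 0, "wx": 0, "wy": 0, "wz": 0}]}}

```text
clock: 59.08
ee_pos: [0.4247, 0.3185, 0.1006]
orientation: [[0.989, -0.0, -0.147], [0.147, -0.001, 0.989], [-0.0, -1.0, -0.001]]
wrist_force: [0.5, -0.3, -0.4]
grip_width: 0.0502
```

```bash
python3 - <<'E'
from h import *
s=snap('wrist','w23.png'); wings(s,.036,.048)
go([0.4238,.3195,.041],8.53)
E
```

```text
[ 317   82   62   63 2992] [0.4304 0.387  0.0428] ((430.4404602050781, 386.80499267578125), (32.90915298461914, 33.19930648803711), 1.578543782234192)
[ 290  198   56   56 2403] [0.4233 0.3204 0.0427] ((423.4704895019531, 319.4517517089844), (33.473594665527344, 32.92665100097656), 43.997161865234375)
yaw now 8.44 wy total -0.009 (world dz rot 0.1); t units [-0.04   2.397  0.039] ; clock 59.12 pos [0.4249 0.3187 0.1009]
```

{"fn": "arm_command", "kwargs": {"deltas": [{"tx": -0.03, "ty": 1, "tz": 0.03, "wx": 0, "wy": 0, "wz": 0}, {"tx": 0, "ty": 0.9, "tz": 0, "wx": 0, "wy": 0, "wz": 0}, {"tx": 0, "ty": 0.3, "tz": 0, "wx": 0, "wy": 0, "wz": 0}, {"tx": 0, "ty": 0.2, "tz": 0, "wx": 0, "wy": 0, "wz": 0}, {"tx": 0, "ty": 0, "tz": 0, "wx": 0, "wy": 0, "wz": 0}, {"tx": 0, "ty": 0, "tz": 0, "wx": 0, "wy": 0, "wz": 0}]}}

```text
clock: 59.88
ee_pos: [0.4239, 0.3203, 0.0411]
orientation: [[0.989, 0.001, -0.148], [0.148, 0.001, 0.989], [0.001, -1.0, 0.001]]
wrist_force: [-0.2, 0.4, 0.8]
grip_width: 0.0503
```

```bash
python3 - <<'E'
from h import *
go([0.4236,.3195,.041],8.53)
E
```

```text
yaw now 8.52 wy total -0.001 (world dz rot 0.0); t units [-0.016  0.004 -0.03 ] ; clock 59.88 pos [0.4239 0.3203 0.0411]
```

{"fn": "arm_command", "kwargs": {"deltas": [{"tx": -0.01, "ty": 0, "tz": -0.02, "wx": 0, "wy": 0, "wz": 0}, {"tx": 0, "ty": 0, "tz": 0, "wx": 0, "wy": 0, "wz": 0}, {"tx": 0, "ty": 0, "tz": 0, "wx": 0, "wy": 0, "wz": 0}, {"tx": 0, "ty": 0, "tz": 0, "wx": 0, "wy": 0, "wz": 0}, {"tx": 0, "ty": 0, "tz": 0, "wx": 0, "wy": 0, "wz": 0}], "jaw": 20}}

```text
clock: 60.5
ee_pos: [0.4234, 0.3196, 0.0407]
orientation: [[0.989, -0.0, -0.148], [0.148, 0.0, 0.989], [0.0, -1.0, 0.0]]
wrist_force: [-2.2, 0.7, 6.3]
grip_width: 0.033
```

```bash
python3 - <<'E'
from h import *
p=nest(4)
go([p[0],p[1],.14],8.53)
E
```

```text
yaw now 8.51 wy total -0.002 (world dz rot 0.0); t units [ 1.472 -3.973 -9.441] ; clock 60.50 pos [0.4234 0.3196 0.0407]
```

{"fn": "arm_command", "kwargs": {"deltas": [{"tx": 0, "ty": -0.4, "tz": 0, "wx": 0, "wy": 0, "wz": 0}, {"tx": 0, "ty": -1, "tz": 0, "wx": 0, "wy": 0, "wz": 0}, {"tx": 0, "ty": -1, "tz": 0, "wx": 0, "wy": 0, "wz": 0}, {"tx": 0, "ty": -1, "tz": 0, "wx": 0, "wy": 0, "wz": 0}, {"tx": 0.1, "ty": -0.57, "tz": -0.5, "wx": 0, "wy": 0, "wz": 0}, {"tx": 0.15, "ty": 0, "tz": -1, "wx": 0, "wy": 0, "wz": 0}, {"tx": 0.15, "ty": 0, "tz": -1, "wx": 0, "wy": 0, "wz": 0}, {"tx": 0.15, "ty": 0, "tz": -1, "wx": 0, "wy": 0, "wz": 0}, {"tx": 0.15, "ty": 0, "tz": -1, "wx": 0, "wy": 0, "wz": 0}, {"tx": 0.15, "ty": 0, "tz": -1, "wx": 0, "wy": 0, "wz": 0}, {"tx": 0.15, "ty": 0, "tz": -1, "wx": 0, "wy": 0, "wz": 0}, {"tx": 0.15, "ty": 0, "tz": -1, "wx": 0, "wy": 0, "wz": 0}, {"tx": 0.15, "ty": 0, "tz": -1, "wx": 0, "wy": 0, "wz": 0}, {"tx": 0.17, "ty": 0, "tz": -0.94, "wx": 0, "wy": 0, "wz": 0}, {"tx": 0, "ty": 0, "tz": 0, "wx": 0, "wy": 0, "wz": 0}, {"tx": 0, "ty": 0, "tz": 0, "wx": 0, "wy": 0, "wz": 0}]}}

```text
clock: 62.5
ee_pos: [0.4942, 0.092, 0.1396]
orientation: [[0.989, -0.001, -0.148], [0.148, 0.0, 0.989], [-0.001, -1.0, 0.0]]
wrist_force: [0.1, -0.3, -1.3]
grip_width: 0.033
```

```bash
python3 - <<'E'
from h import *
p=nest(4)
go([p[0],p[1],.045],8.53)
s=snap('wrist','w24.png'); fitnests(s,[5])
E
```

```text
yaw now 8.53 wy total -0.000 (world dz rot 0.0); t units [ 0.022  3.782 -0.018] ; clock 62.50 pos [0.4942 0.092  0.1396]
nest 5 pred [0.4879 0.1371] px 320.2 143.8 ax [50.1 50.8] meas [0.4879 0.1371 0.024 ] dxb,dyb mm -0.04 -0.01
```

View pics/w24.png

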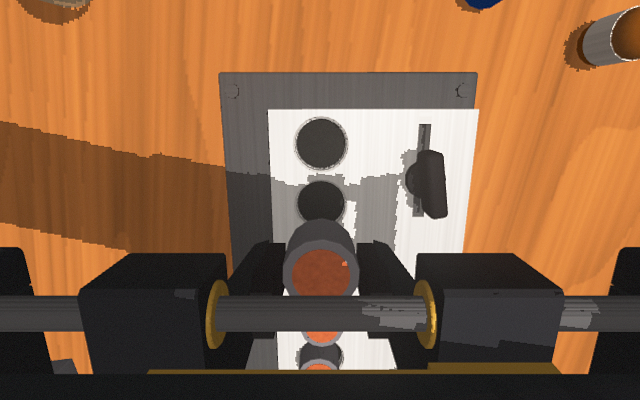

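{"fn": "arm_command", "kwargs": {"deltas": [{"tx": 0.01, "ty": 1, "tz": -0.02, "wx": 0, "wy": 0, "wz": 0}, {"tx": 0, "ty": 1, "tz": 0, "wx": 0, "wy": 0, "wz": 0}, {"tx": 0, "ty": 0.6, "tz": 0, "wx": 0, "wy": 0, "wz": 0}, {"tx": 0, "ty": 0, "tz": 0, "wx": 0, "wy": 0, "wz": 0}, {"tx": 0, "ty": 0.3, "tz": 0, "wx": 0, "wy": 0, "wz": 0}, {"tx": 0, "ty": 0.3, "tz": 0, "wx": 0, "wy": 0, "wz": 0}, {"tx": 0, "ty": 0.3, "tz": 0, "wx": 0, "wy": 0, "wz": 0}, {"tx": 0, "ty": 0.2, "tz": 0, "wx": 0, "wy": 0, "wz": 0}, {"tx": 0, "ty": 0.08, "tz": 0, "wx": 0, "wy": 0, "wz": 0}, {"tx": 0, "ty": 0, "tz": 0, "wx": 0, "wy": 0, "wz": 0}]}}

```text
clock: 63.8
ee_pos: [0.495, 0.0911, 0.0452]
orientation: [[0.989, -0.0, -0.148], [0.148, -0.0, 0.989], [-0.0, -1.0, -0.0]]
wrist_force: [0.5, -0.4, -0.7]
grip_width: 0.0331
```

```bash
python3 - <<'E'
from h import *
p=nest(4)
go([p[0],p[1],.045],8.53); print(arm.read_state()['wrist_force'])
E
```

```text
yaw now 8.51 wy total -0.002 (world dz rot 0.0); t units [-0.004  0.007  0.024] ; clock 63.80 pos [0.495  0.0911 0.0452]
[ 0.4945 -0.3684 -0.6566]
```

{"fn": "arm_command", "kwargs": {"deltas": [{"tx": 0, "ty": 0, "tz": 0.02, "wx": 0, "wy": 0, "wz": 0}, {"tx": 0, "ty": 0, "tz": 0, "wx": 0, "wy": 0, "wz": 0}, {"tx": 0, "ty": 0, "tz": 0, "wx": 0, "wy": 0, "wz": 0}, {"tx": 0, "ty": -0.5, "tz": 0, "wx": 0, "wy": 0, "wz": 0}, {"tx": 0, "ty": -1, "tz": 0, "wx": 0, "wy": 0, "wz": 0}, {"tx": 0, "ty": -1, "tz": 0, "wx": 0, "wy": 0, "wz": 0}, {"tx": 0, "ty": -1, "tz": 0, "wx": 0, "wy": 0, "wz": 0}, {"tx": 0, "ty": 0, "tz": 0, "wx": 0, "wy": 0, "wz": 0}, {"tx": 0, "ty": 0, "tz": 0, "wx": 0, "wy": 0, "wz": 0}], "jaw": 50}}

```text
clock: 64.92
ee_pos: [0.4945, 0.0918, 0.1325]
orientation: [[0.989, -0.0, -0.148], [0.148, 0.0, 0.989], [-0.0, -1.0, 0.0]]
wrist_force: [-0.4, -0.5, -1.1]
grip_width: 0.0498
```

```bash
python3 - <<'E'
from h import *
s=snap('wrist','w25.png'); wings(s,.040,.050)
go([0.4307,.3869,.1],8.53)
E
```

```text
[626  10  14  45 363] [0.6662 0.2326 0.0424] ((666.4692993164062, 232.57542419433594), (7.386200904846191, 25.254995346069336), 22.750837326049805)
[419 150  18  65 236] [0.5593 0.1266 0.0458] ((559.8983154296875, 124.5547103881836), (9.686471939086914, 42.4398307800293), 4.754958152770996)
[ 297  190   49   50 1873] [0.4956 0.0919 0.0466] ((495.7820129394531, 91.22380065917969), (32.993770599365234, 33.72801971435547), 9.82943344116211)
[ 298  253   47   43 1624] [0.5021 0.0473 0.0465] ((502.4276123046875, 46.69300079345703), (33.34862518310547, 31.01775550842285), 7.925858974456787)
[299 332  44  21 721] [ 0.5103 -0.006   0.0469] ((510.2842102050781, -7.733184814453125), (32.67587661743164, 19.83687973022461), 8.504145622253418)
[299 359  38  11 298] [ 0.5115 -0.0308  0.0442] ((511.3330383300781, -32.44621276855469), (29.66712760925293, 9.811785697937012), 11.150192260742188)
yaw now 8.52 wy total -0.001 (world dz rot 0.0); t units [-0.765  1.289 12.057] ; clock 64.97 pos [0.4943 0.0916 0.1322]
```

{"fn": "arm_command", "kwargs": {"deltas": [{"tx": -0.06, "ty": 0, "tz": 1, "wx": 0, "wy": 0, "wz": 0}, {"tx": -0.06, "ty": 0, "tz": 1, "wx": 0, "wy": 0, "wz": 0}, {"tx": -0.06, "ty": 0, "tz": 1, "wx": 0, "wy": 0, "wz": 0}, {"tx": -0.06, "ty": 0, "tz": 1, "wx": 0, "wy": 0, "wz": 0}, {"tx": -0.06, "ty": 0, "tz": 1, "wx": 0, "wy": 0, "wz": 0}, {"tx": -0.06, "ty": 0, "tz": 1, "wx": 0, "wy": 0, "wz": 0}, {"tx": -0.06, "ty": 0, "tz": 1, "wx": 0, "wy": 0, "wz": 0}, {"tx": -0.06, "ty": 0, "tz": 1, "wx": 0, "wy": 0, "wz": 0}, {"tx": -0.06, "ty": 0, "tz": 1, "wx": 0, "wy": 0, "wz": 0}, {"tx": -0.06, "ty": 0, "tz": 1, "wx": 0, "wy": 0, "wz": 0}, {"tx": -0.06, "ty": 0, "tz": 1, "wx": 0, "wy": 0, "wz": 0}, {"tx": -0.1, "ty": 0.3, "tz": 1, "wx": 0, "wy": 0, "wz": 0}, {"tx": 0, "ty": 0.98, "tz": 0.06, "wx": 0, "wy": 0, "wz": 0}, {"tx": 0, "ty": 0, "tz": 0, "wx": 0, "wy": 0, "wz": 0}, {"tx": 0, "ty": 0, "tz": 0, "wx": 0, "wy": 0, "wz": 0}]}}

```text
clock: 66.85
ee_pos: [0.4318, 0.3865, 0.1008]
orientation: [[0.989, 0.0, -0.147], [0.147, -0.001, 0.989], [0.0, -1.0, -0.001]]
wrist_force: [-0.3, -0.1, 0.4]
grip_width: 0.0499
```

```bash
python3 - <<'E'
from h import *
s=snap('wrist','w26.png'); wings(s,.036,.048)
go([0.4307,.3869,.041],8.53)
E
```

```text
[ 290  198   56   56 2395] [0.4304 0.388  0.0426] ((430.62396240234375, 387.0870666503906), (33.42884063720703, 33.239227294921875), 40.776344299316406)
yaw now 8.46 wy total -0.007 (world dz rot 0.1); t units [-0.05   2.409  0.019] ; clock 66.90 pos [0.432  0.3866 0.1012]
```

{"fn": "arm_command", "kwargs": {"deltas": [{"tx": -0.04, "ty": 1, "tz": 0.02, "wx": 0, "wy": 0, "wz": 0}, {"tx": 0, "ty": 0.9, "tz": 0, "wx": 0, "wy": 0, "wz": 0}, {"tx": 0, "ty": 0.3, "tz": 0, "wx": 0, "wy": 0, "wz": 0}, {"tx": 0, "ty": 0.2, "tz": 0, "wx": 0, "wy": 0, "wz": 0}, {"tx": 0, "ty": 0, "tz": 0, "wx": 0, "wy": 0, "wz": 0}, {"tx": 0, "ty": 0, "tz": 0, "wx": 0, "wy": 0, "wz": 0}]}}

```text
clock: 67.65
ee_pos: [0.4307, 0.3876, 0.0413]
orientation: [[0.989, 0.001, -0.148], [0.148, 0.001, 0.989], [0.001, -1.0, 0.001]]
wrist_force: [0.0, 0.6, -1.0]
grip_width: 0.0499
```

```bash
python3 - <<'E'
from h import *
go([0.4306,.3871,.041],8.53)
E
```

```text
yaw now 8.51 wy total -0.002 (world dz rot 0.0); t units [-0.008  0.011 -0.018] ; clock 67.65 pos [0.4307 0.3876 0.0413]
```

{"fn": "arm_command", "kwargs": {"deltas": [{"tx": 0, "ty": 0, "tz": -0.01, "wx": 0, "wy": 0, "wz": 0}, {"tx": 0, "ty": 0, "tz": 0, "wx": 0, "wy": 0, "wz": 0}, {"tx": 0, "ty": 0, "tz": 0, "wx": 0, "wy": 0, "wz": 0}, {"tx": 0, "ty": 0, "tz": 0, "wx": 0, "wy": 0, "wz": 0}, {"tx": 0, "ty": 0, "tz": 0, "wx": 0, "wy": 0, "wz": 0}], "jaw": 20}}

```text
clock: 68.28
ee_pos: [0.4305, 0.3872, 0.041]
orientation: [[0.989, 0.0, -0.148], [0.148, 0.0, 0.989], [0.0, -1.0, 0.0]]
wrist_force: [-1.1, -0.7, 5.9]
grip_width: 0.033
```

```bash
python3 - <<'E'
from h import *
p=nest(5)
go([p[0],p[1],.14],8.53)
E
```

```text
yaw now 8.52 wy total -0.001 (world dz rot 0.0); t units [  0.79   -3.961 -10.233] ; clock 68.28 pos [0.4305 0.3872 0.041 ]
```

{"fn": "arm_command", "kwargs": {"deltas": [{"tx": 0, "ty": -0.4, "tz": 0, "wx": 0, "wy": 0, "wz": 0}, {"tx": 0, "ty": -1, "tz": 0, "wx": 0, "wy": 0, "wz": 0}, {"tx": 0, "ty": -1, "tz": 0, "wx": 0, "wy": 0, "wz": 0}, {"tx": 0, "ty": -1, "tz": 0, "wx": 0, "wy": 0, "wz": 0}, {"tx": 0, "ty": -0.56, "tz": -0.3, "wx": 0, "wy": 0, "wz": 0}, {"tx": 0.08, "ty": 0, "tz": -1, "wx": 0, "wy": 0, "wz": 0}, {"tx": 0.08, "ty": 0, "tz": -1, "wx": 0, "wy": 0, "wz": 0}, {"tx": 0.08, "ty": 0, "tz": -1, "wx": 0, "wy": 0, "wz": 0}, {"tx": 0.08, "ty": 0, "tz": -1, "wx": 0, "wy": 0, "wz": 0}, {"tx": 0.08, "ty": 0, "tz": -1, "wx": 0, "wy": 0, "wz": 0}, {"tx": 0.08, "ty": 0, "tz": -1, "wx": 0, "wy": 0, "wz": 0}, {"tx": 0.08, "ty": 0, "tz": -1, "wx": 0, "wy": 0, "wz": 0}, {"tx": 0.08, "ty": 0, "tz": -1, "wx": 0, "wy": 0, "wz": 0}, {"tx": 0.08, "ty": 0, "tz": -1, "wx": 0, "wy": 0, "wz": 0}, {"tx": 0.07, "ty": 0, "tz": -0.93, "wx": 0, "wy": 0, "wz": 0}, {"tx": 0, "ty": 0, "tz": 0, "wx": 0, "wy": 0, "wz": 0}, {"tx": 0, "ty": 0, "tz": 0, "wx": 0, "wy": 0, "wz": 0}]}}

```text
clock: 70.4
ee_pos: [0.4874, 0.1378, 0.1396]
orientation: [[0.989, -0.001, -0.149], [0.149, 0.0, 0.989], [-0.0, -1.0, 0.001]]
wrist_force: [0.5, -0.2, -0.6]
grip_width: 0.0335
```

```bash
python3 - <<'E'
from h import *
p=nest(5)
go([p[0],p[1],.045],8.53)
s=snap('wrist','w27.png')
E
```

```text
yaw now 8.55 wy total 0.002 (world dz rot -0.0); t units [ 0.017  3.784 -0.029] ; clock 70.40 pos [0.4874 0.1378 0.1396]
```

View pics/w27.png

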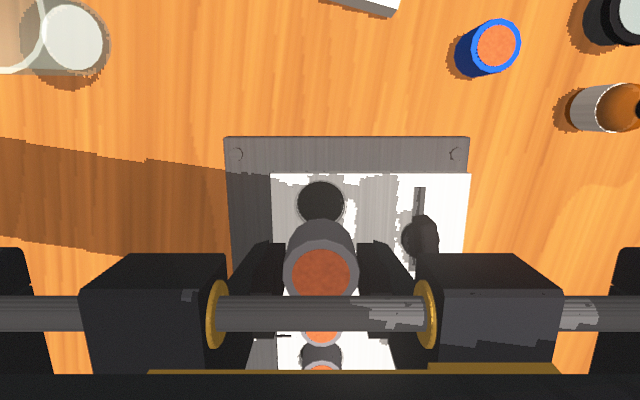

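{"fn": "arm_command", "kwargs": {"deltas": [{"tx": 0.01, "ty": 1, "tz": -0.02, "wx": 0, "wy": 0, "wz": 0}, {"tx": 0, "ty": 1, "tz": 0, "wx": 0, "wy": 0, "wz": 0}, {"tx": 0, "ty": 0.6, "tz": 0, "wx": 0, "wy": 0, "wz": 0}, {"tx": 0, "ty": 0, "tz": 0, "wx": 0, "wy": 0, "wz": 0}, {"tx": 0, "ty": 0.3, "tz": 0, "wx": 0, "wy": 0, "wz": 0}, {"tx": 0, "ty": 0.3, "tz": 0, "wx": 0, "wy": 0, "wz": 0}, {"tx": 0, "ty": 0.3, "tz": 0, "wx": 0, "wy": 0, "wz": 0}, {"tx": 0, "ty": 0.2, "tz": 0, "wx": 0, "wy": 0, "wz": 0}, {"tx": 0, "ty": 0.08, "tz": 0, "wx": 0, "wy": 0, "wz": 0}, {"tx": 0, "ty": 0, "tz": 0, "wx": 0, "wy": 0, "wz": 0}]}}

```text
clock: 71.7
ee_pos: [0.4882, 0.1366, 0.0453]
orientation: [[0.989, 0.0, -0.148], [0.148, 0.0, 0.989], [0.0, -1.0, 0.0]]
wrist_force: [0.7, -0.0, -0.5]
grip_width: 0.0332
```

```bash
python3 - <<'E'
from h import *
p=nest(5)
go([p[0],p[1],.045],8.53); print(arm.read_state()['wrist_force'])
E
```

```text
yaw now 8.51 wy total -0.002 (world dz rot 0.0); t units [-0.007  0.01   0.025] ; clock 71.70 pos [0.4882 0.1366 0.0453]
[ 0.6608 -0.0323 -0.4875]
```

{"fn": "arm_command", "kwargs": {"deltas": [{"tx": 0, "ty": 0, "tz": 0.02, "wx": 0, "wy": 0, "wz": 0}, {"tx": 0, "ty": 0, "tz": 0, "wx": 0, "wy": 0, "wz": 0}, {"tx": 0, "ty": 0, "tz": 0, "wx": 0, "wy": 0, "wz": 0}, {"tx": 0, "ty": -0.5, "tz": 0, "wx": 0, "wy": 0, "wz": 0}, {"tx": 0, "ty": -1, "tz": 0, "wx": 0, "wy": 0, "wz": 0}, {"tx": 0, "ty": -1, "tz": 0, "wx": 0, "wy": 0, "wz": 0}, {"tx": 0, "ty": -1, "tz": 0, "wx": 0, "wy": 0, "wz": 0}, {"tx": 0, "ty": -0.3, "tz": 0, "wx": 0, "wy": -1, "wz": 0}, {"tx": 0, "ty": 0, "tz": 0, "wx": 0, "wy": -1, "wz": 0}, {"tx": 0, "ty": 0, "tz": 0, "wx": 0, "wy": -1, "wz": 0}, {"tx": 0, "ty": 0, "tz": 0, "wx": 0, "wy": -1, "wz": 0}, {"tx": 0, "ty": 0, "tz": 0, "wx": 0, "wy": -1, "wz": 0}, {"tx": 0, "ty": 0, "tz": 0, "wx": 0, "wy": -1, "wz": 0}, {"tx": 0, "ty": 0, "tz": 0, "wx": 0, "wy": -1, "wz": 0}, {"tx": 0, "ty": 0, "tz": 0, "wx": 0, "wy": -1, "wz": 0}, {"tx": 0, "ty": 0, "tz": 0, "wx": 0, "wy": -1, "wz": 0}, {"tx": 0, "ty": 0, "tz": 0, "wx": 0, "wy": 0, "wz": 0}, {"tx": 0, "ty": 0, "tz": 0, "wx": 0, "wy": 0, "wz": 0}], "jaw": 50}}

```text
clock: 73.95
ee_pos: [0.4881, 0.137, 0.1406]
orientation: [[-0.145, 0.0, -0.99], [0.99, -0.0, -0.145], [-0.0, -1.0, -0.0]]
wrist_force: [-0.9, 0.0, -0.2]
grip_width: 0.0504
```

```bash
python3 - <<'E'
from h import *
go([.53,.025,.14],98.53)
E
```

```text
yaw now 98.31 wy total -0.022 (world dz rot 0.2); t units [-4.677  0.023 -0.992] ; clock 73.95 pos [0.4881 0.137  0.1406]
```

{"fn": "arm_command", "kwargs": {"deltas": [{"tx": -1, "ty": 0, "tz": -0.3, "wx": 0, "wy": -0.02, "wz": 0}, {"tx": -1, "ty": 0, "tz": -0.3, "wx": 0, "wy": 0, "wz": 0}, {"tx": -1, "ty": 0, "tz": -0.3, "wx": 0, "wy": 0, "wz": 0}, {"tx": -1, "ty": 0, "tz": -0.1, "wx": 0, "wy": 0, "wz": 0}, {"tx": -0.68, "ty": 0, "tz": 0, "wx": 0, "wy": 0, "wz": 0}, {"tx": 0, "ty": 0, "tz": 0, "wx": 0, "wy": 0, "wz": 0}, {"tx": 0, "ty": 0, "tz": 0, "wx": 0, "wy": 0, "wz": 0}, {"tx": 0, "ty": 0, "tz": 0, "wx": 0, "wy": 0, "wz": 0}]}}

```text
clock: 74.95
ee_pos: [0.5302, 0.0265, 0.1402]
orientation: [[-0.153, -0.0, -0.988], [0.988, 0.001, -0.153], [0.001, -1.0, 0.0]]
wrist_force: [-0.1, 0.1, 0.8]
grip_width: 0.0497
```

```bash
python3 - <<'E'
from h import *
s=snap('wrist','w28.png'); wings(s,.040,.050)
go([.53,.025,.14],98.53)
im=s['color'][:,:,::-1]
cv2.imwrite('pics/c28.png',cv2.resize(im[60:160,270:370],None,fx=5.4,fy=5.4,interpolation=cv2.INTER_CUBIC))
E
```

```text
[ 197  147   51   50 1946] [ 0.5131 -0.0442  0.0466] ((513.76416015625, -44.725440979003906), (33.05513381958008, 33.52812957763672), 31.030715942382812)
[ 130  151   54   49 2014] [ 0.5222 -0.0885  0.0465] ((523.1490478515625, -89.60344696044922), (33.10456466674805, 33.89803695678711), 58.480777740478516)
[ 263  151   49   49 1873] [ 0.509  -0.0002  0.0467] ((509.4151306152344, -0.15743064880371094), (32.704689025878906, 32.985267639160156), 6.415975570678711)
[ 330  151   49   50 1881] [0.502  0.0448 0.0468] ((502.45343017578125, 44.93410110473633), (33.36750411987305, 32.763099670410156), 55.09501266479492)
[ 395  152   51   49 1939] [0.4954 0.0899 0.0466] ((495.93743896484375, 90.5615005493164), (32.889259338378906, 33.42072677612305), 27.929960250854492)
[ 460  152   53   50 2017] [0.4888 0.1348 0.0465] ((489.2220458984375, 136.08071899414062), (33.032684326171875, 33.82708740234375), 1.6914153099060059)
[312 249  19   8  98] [0.562  0.0316 0.045 ] ((562.22216796875, 31.692655563354492), (2.2025015354156494, 13.474408149719238), 5.257993698120117)
[193 261  25   8 113] [ 0.5845 -0.0515  0.0455] ((584.9290161132812, -52.82827377319336), (2.5966930389404297, 18.02397346496582), 11.666702270507812)
[428 265  21   8 112] [0.5613 0.1196 0.0454] ((560.9996337890625, 120.12939453125), (1.3042120933532715, 15.642191886901855), 18.61104965209961)
yaw now 98.80 wy total 0.027 (world dz rot -0.3); t units [-0.05   0.009  0.019] ; clock 75.00 pos [0.5303 0.0263 0.1402]
```

View pics/w28.png

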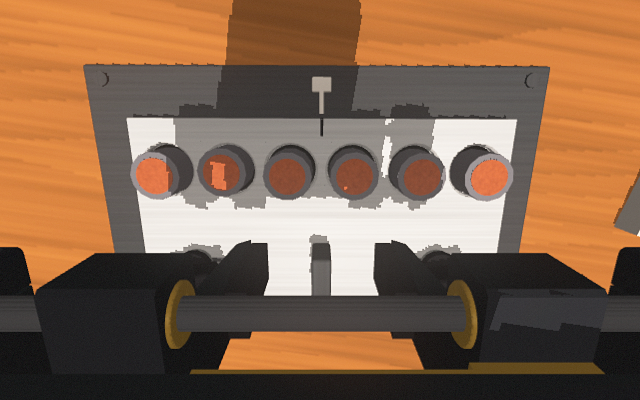

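View pics/c28.png

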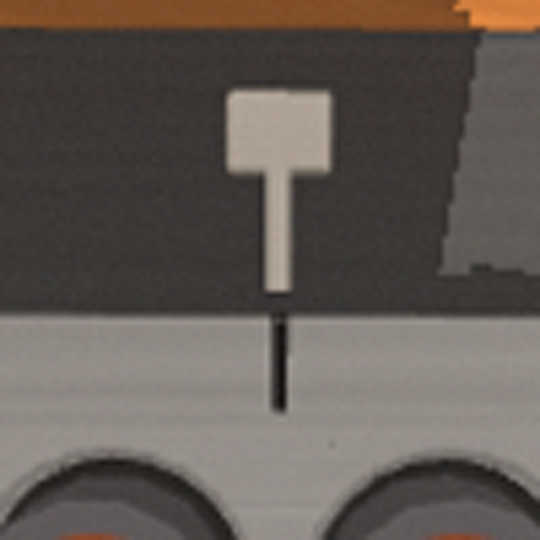

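{"fn": "arm_command", "kwargs": {"deltas": [{"tx": 0, "ty": -1, "tz": 0, "wx": 0, "wy": 0, "wz": 0}, {"tx": 1, "ty": -1, "tz": 0, "wx": 0, "wy": 0, "wz": 0}, {"tx": 1, "ty": -1, "tz": 0, "wx": 0, "wy": 0, "wz": 0}, {"tx": 1, "ty": -1, "tz": 0, "wx": 0, "wy": 0, "wz": 0}, {"tx": 1, "ty": 0, "tz": 0, "wx": 0, "wy": 0, "wz": 0}, {"tx": 1, "ty": 0, "tz": 0, "wx": 0, "wy": 0, "wz": 0}, {"tx": 1, "ty": 0, "tz": 0, "wx": 0, "wy": 0, "wz": 0}, {"tx": 1, "ty": 0, "tz": 0, "wx": 0, "wy": 0, "wz": 0}, {"tx": 1, "ty": 0, "tz": 0, "wx": 0, "wy": 0, "wz": 0}, {"tx": 1, "ty": 0, "tz": 0, "wx": 0, "wy": 0, "wz": 0}, {"tx": 1, "ty": 0, "tz": 0, "wx": 0, "wy": 0, "wz": 0}, {"tx": 1, "ty": 0, "tz": 0, "wx": 0, "wy": 0, "wz": 0}, {"tx": 1, "ty": 0, "tz": 0, "wx": 0, "wy": 0, "wz": 0}, {"tx": 1, "ty": 0, "tz": 0, "wx": 0, "wy": 0, "wz": 0}, {"tx": 1, "ty": 0, "tz": 0, "wx": 0, "wy": 0, "wz": 0}, {"tx": 0, "ty": 0, "tz": 0, "wx": 0, "wy": 0, "wz": 0}, {"tx": 0, "ty": 0, "tz": 0, "wx": 0, "wy": 0, "wz": 0}]}}

```text
clock: 77.12
ee_pos: [0.4777, 0.3702, 0.2401]
orientation: [[-0.151, 0.0, -0.989], [0.989, -0.001, -0.151], [-0.001, -1.0, 0.0]]
wrist_force: [-0.3, -0.4, 0.5]
grip_width: 0.05
```

```bash
python3 - <<'E'
from h import *
s=snap('top','t9.png'); wings(s,.055,.068); wings(s,.042,.050); snap('scene','s9.png')
im=s['color'][:,:,::-1]
cv2.imwrite('pics/c29.png',cv2.resize(im[140:270,235:400],None,fx=4.5,fy=4.5,interpolation=cv2.INTER_CUBIC))
E
```

```text
[ 45  45  77  70 307] [0.806  0.562  0.0616] ((801.85498046875, 560.3568725585938), (112.95086669921875, 245.37928771972656), 45.06198501586914)
[437  45 108  58 324] [ 0.804  -0.3848  0.0614] ((806.1013793945312, -388.6661376953125), (290.6636657714844, 119.95538330078125), 62.062889099121094)
[341 171  18  10  91] [ 0.5928 -0.0617  0.0608] ((592.96337890625, -61.79130935668945), (12.113580703735352, 44.17306137084961), 17.883529663085938)
[306 175   7  15  81] [0.5787 0.036  0.0583] ((578.2755737304688, 35.91620635986328), (35.52663040161133, 13.748476028442383), 7.8823323249816895)
[263 183  19  10  93] [0.5645 0.1256 0.0607] ((564.7313842773438, 126.24143981933594), (12.175413131713867, 43.840858459472656), 18.51145362854004)
[212 293  19  25  69] [0.2823 0.2478 0.0631] ((285.124755859375, 244.84658813476562), (62.44865798950195, 27.571407318115234), 23.162105560302734)
[120  44  94  37 270] [0.9258 0.4135 0.0466] ((897.7459106445312, 398.6821594238281), (97.24787902832031, 236.8357391357422), 2.5692949295043945)
[210  57   4  40  76] [0.8505 0.2839 0.0474] ((851.6775512695312, 2
[... 561 characters left out ...]
457] ((511.87225341796875, -42.253623962402344), (31.788850784301758, 31.733715057373047), 88.55931854248047)
[317 204  14  14 144] [0.5087 0.0015 0.046 ] ((509.662841796875, 1.7028818130493164), (31.718503952026367, 32.13151931762695), 89.92100524902344)
[298 208  14  13 141] [0.5013 0.047  0.0459] ((501.32073974609375, 47.99108123779297), (29.727075576782227, 31.669832229614258), 0.15470178425312042)
[280 210  14  14 141] [0.4949 0.0924 0.046 ] ((495.4888000488281, 91.94041442871094), (31.84935760498047, 31.603654861450195), 0.27142205834388733)
[261 213  14  14 148] [0.4879 0.1382 0.0461] ((488.4521179199219, 137.91244506835938), (31.87396240234375, 31.95574188232422), 0.6079860329627991)
```

View pics/t9.png

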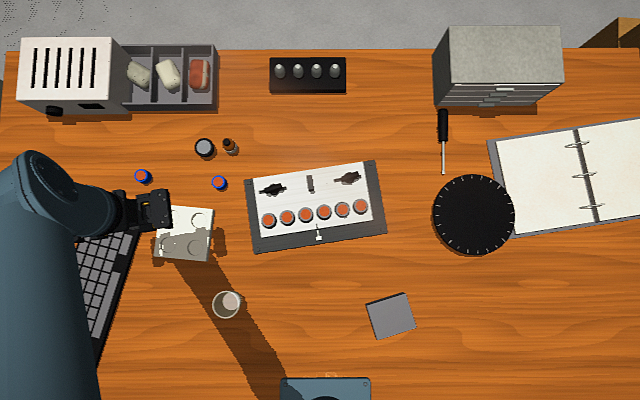

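View pics/c29.png

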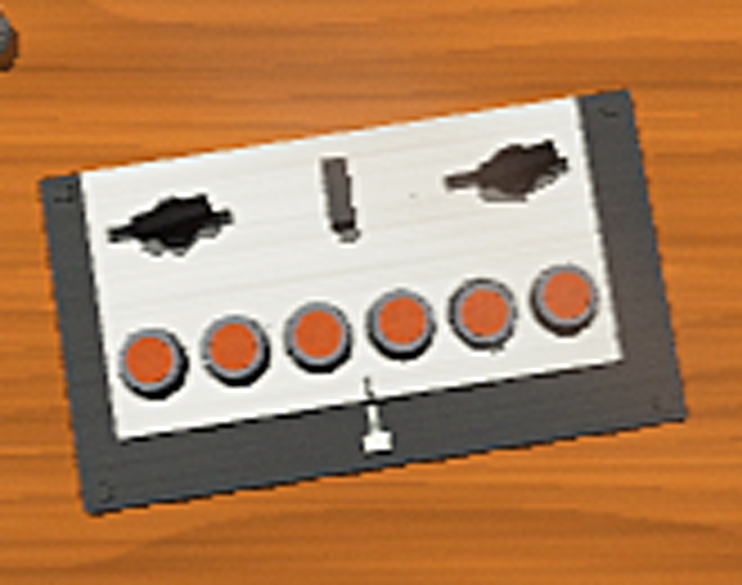

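```bash
python3 - <<'E'
from h import *
print(arm.read_state()['clock'], arm.close_job())
E
```

```text
the job is handed in; nothing more can be done
77.225 None
```

I set the carrier at its mark and clamped it, then loaded all six samples, and handed the job in at 77 s.

- **Carrier:** I slid it about 25 mm by its tab. In the last close-up view the index line was within about 0.3 mm of the marker tip. The measurement after sliding put it about 0.27 mm past the tip, and I did not correct that.
- **Clamps:** I turned both knobs clockwise until they met their stops, with a moment of about 0.5 N m against the 0.12 N m that turning takes. The final top view shows both wings turned about 80° (1.4 rad) clockwise from the bed's x axis.
- **Samples:** All four mould cavities were occupied, so those four and the two from the stage filled the six nests. They stand stone face up with tops at 46.5 to 46.8 mm, against 46 mm for fully seated.
- **Other things:** The final top view shows the mould and stage empty. The blue look-alikes, oil bottle, screwdriver and the rest look to be where they were. The gripper was clear of everything at hand-in.

No sample was knocked aside that I saw, no grip slipped noticeably, and none of the last checks failed or disagreed.

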